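Snap the lens onto a rear lamp

TASK

Refit the lens of the trailer's rear lamp: pick the red and amber lens up from the bench and lay it over the black lamp housing on its sloping bracket, with the amber part over the orange bulb. Then press its corners down one after another until all four clips have snapped home and the lens sits flush all round. Leave the other things on the bench where they are.

Things in the scene. Friction and masses are not known exactly. Their poses are not given: they have to be found in the camera images.
- lens: Loose clip-on lamp lens, red with an amber part, 86 x 177 mm, 48 mm high, 0.1 to 0.2 kg, open side down on the bench, left or right of the lamp. Origin: middle of its open underside; x along the 86 mm width, y along the length towards the amber end, z out of its face. A base 27 mm high (23 mm skirt under a 4 mm plate with flat top at z = 27 mm) carries the dome.
- dome (a point): Middle of the lens's dome, axes as the lens, at its z = 37.5 mm. The dome is 50 mm wide (x), 120 mm long (y), and rises from z = 27 to 48 mm with upright sides: grasp it across the 50 mm, fingertips just above the plate. Beyond each end of it a flat 28 mm of plate with a reflector is left for pressing.
- housing: Black open lamp housing, 72 x 168 mm, 40 mm deep, on a grey steel bracket that does not move; it faces the robot and up. Origin: centre of its back, 66 mm above the bench; x up the 30 degree slope, y along its length to the end with the orange bulb, z square out of its face (30 degrees from vertical). The rim, at z = 40 mm, is bevelled by 4 mm to lead the lens on.
- seat (a point): Where the lens's origin lies when fitted: 17 mm out from the housing's origin along its z, axes as the housing. The fitted lens's axes are parallel to these, its skirt outside the housing walls with about 1 mm play. Laid on, before any clip is in, the lens rests 6 to 7 mm too high on the four clips, held from sliding off by its skirt.
- clip (a point): Nose of one of four steel spring clips in the housing's long sides, at x = +-39, y = +-75 mm, z = 21 mm of the housing. A clip snaps over the bead inside the lens's skirt when 10 to 25 N is pressed slowly along the housing's -z on the corner above it; that corner then stays down while its neighbours may rise a little. A corner not snapped in stands 5 to 13 mm proud.
- corner_upper_left (a point): Spot to press on the lens's upper left corner (seen from the robot when fitted; left is the amber end), on the flat plate top, at x = +28, y = +75, z = 27 mm of the lens; at z = 44 mm of the housing when home.
- corner_upper_right (a point): Spot to press on the lens's upper right corner (seen from the robot when fitted; left is the amber end), on the flat plate top, at x = +28, y = -75, z = 27 mm of the lens; at z = 44 mm of the housing when home.
- corner_lower_left (a point): Spot to press on the lens's lower left corner (seen from the robot when fitted; left is the amber end), on the flat plate top, at x = -28, y = +75, z = 27 mm of the lens; at z = 44 mm of the housing when home.
- corner_lower_right (a point): Spot to press on the lens's lower right corner (seen from the robot when fitted; left is the amber end), on the flat plate top, at x = -28, y = -75, z = 27 mm of the lens; at z = 44 mm of the housing when home.
- wood_box: Small open wooden box, 75 x 140 x 42 mm; origin under its centre. Bystander.
- screwdriver_1: Screwdriver with yellow handle, 28 x 170 x 28 mm, lying flat. Bystander.
- torch: Black and red torch, 36 x 137 x 36 mm, lying flat. Bystander.
- sanding_pads: Stack of sanding pads, 81 x 107 x 25 mm. Bystander.

How it is judged:
On the way, in this order (a step that is already met when the one before it is completed fails the run):
1. the lens has been laid over the lamp housing (z of lens in the frame of housing below 0.035 m and distance between lens and housing below 0.04 m and angle between the z axis of lens and the z axis of housing, either way round below 0.2 rad).
2. a corner is home while another still stands proud: the corners are pressed one after another, not all at once (z of any of corner_upper_left, corner_upper_right, corner_lower_left, corner_lower_right in the frame of housing below 0.0465 m and z of any of corner_upper_left, corner_upper_right, corner_lower_left, corner_lower_right in the frame of housing above 0.0485 m), for 0.1 s.
At the end, for the whole second after the job is handed in: All four corners of the lens are home (each pressing spot within 2.5 mm of its fitted height over the housing), the lens is centred on the housing within 4 mm with the amber end over the orange bulb, at rest (z of each of corner_upper_left, corner_upper_right, corner_lower_left, corner_lower_right in the frame of housing below 0.0465 m and x of lens in the frame of housing between -0.004 and 0.004 m and y of lens in the frame of housing between -0.004 and 0.004 m and y of corner_upper_left in the frame of housing above 0.06 m and linear speed of lens below 0.01 m/s); the robot touches nothing.
It fails at once if the open wooden box is shifted by more than 20 mm (distance of wood_box from where it was at the start of the episode above 0.02 m).
It fails at once if the yellow screwdriver is shifted by more than 20 mm (distance of screwdriver_1 from where it was at the start of the episode above 0.02 m).
It fails at once if the torch is shifted by more than 20 mm (distance of torch from where it was at the start of the episode above 0.02 m).
It fails at once if the stack of sanding pads is shifted by more than 20 mm (distance of sanding_pads from where it was at the start of the episode above 0.02 m).
It also fails if it takes over 54 s, if anything falls off the work surface, if the arm or the gripper's body presses on something with over 40 N, if the wrist force passes 120 N, or if a joint passes its speed limit or range.

ROBOT

A 6-joint arm with a two-finger parallel gripper is mounted at the origin on a cart in front of the work surface, level with it; the furniture and walls round the work are solid. World frame = base frame: x ahead of the robot, y to its left, z up, the work surface at z = 0. Lengths are in m, angles in rad, forces in N, time in s.
With the tool pointing down it reaches from about 0.25 to 0.725 m from the base axis. Payload 4 kg.
Tool frame: the origin (TCP) lies on the centre line of the jaws, within the pads' length; the fingertips stand 25 mm ahead of it and the grasp point (between the pads) lies 6 mm ahead of it; z points along the fingers, x is the direction in which the jaws open and shut, and the axes are right-handed (so a half turn about z gives the same grasp; the last joint's range is limited). The gripper opens to 85 mm and grips with 20 to 120 N. Pads are 22 mm wide; open, the fingers measure 114 mm over their backs; the gripper's body (76 mm by 85 mm) begins 54 mm behind the grasp point. The pads swing forward as they close: fully open they stand 13 mm farther back than shut.
Start: joints at [1.305, 0.241, 0.005, 1.335, 0, 1.571], TCP at [0.131, 0.482, 0.256] pointing down, gripper open.
Joint ranges: [-2.72, 2.72], [-1.05, 1.87], [-1.09, 1.28], [-1.99, 2.15], [-1.42, 1.44], [-3.14, 3.14]. Speed limits (rad/s): [2.79, 2.79, 3.14, 3.14, 3.14, 3.14].

INTERFACE

Orientations are given as a unit quaternion [x, y, z, w].
In Python, from workcell import bot, imaging, order gives the robot as it stands.
- The arm moves only by the tool carry_out, never from a script. Its argument "moves" is a list of rows, each a list of 5 numbers: the shift along the tool's x, y, z scaled (see below), then the turn about the tool's z scaled (see below), then the opening, from -1 (shut) to 1 (fully open). In form: [[tx, ty, tz, roll, hand], ...]. A call has 1 to 20 rows; each row is the pose to reach, as a shift and turn from the pose commanded when the call began, along the tool's axes at that moment; what a row does not reach only later rows make up. The controller multiplies each number of a shift by 0.1 m and each number of a turn by 90 degrees. A row lasts 1/10 s, in which the tool goes at most 50 mm and 8.59 degrees, less where a joint would pass 70% of its speed; a pose out of reach is approached as far as the arm can. A call with a number of a shift or a turn outside -1 to 1 is refused whole. A call with a gripper value outside its range is refused whole. The fingers move at their own pace and stop on an object; the grip force is fixed at half the most. Time passes only in rows, so rows that repeat a pose let the fingers close. It gives the time, the measured TCP pose, the force and the opening at its end, in the units of the state.
- bot.get_obs(): the state, without advancing time (a new reading comes with each control period).
- imaging.camera(name): name is "scene" or "top" or "wrist"; returns the picture (400x640x3 uint8, red, green, blue); there is no depth.
- imaging.camera_model(name): a dict with "fovy" (degrees; the focal length in pixels is half the picture's height over the tangent of half this angle, whatever the lens; pixels are square), "cx", "cy" (the principal point, pixels), "eye" and "rotation" of the camera in the world. Camera axes: x right, y up, looking along -z (the intrinsics and any distortion apply to the point x, -y, -z); pixel columns grow to the right and rows downward; lengths in m; the calibration is good to about 2 mm. A picture is of the moment at which its call begins: read the wrist's pose just before it. camera_model takes no time and is no camera call; for the wrist camera it gives the pose at the moment of the call.
- order.job_done(): hands the job in, once; it reports no verdict.
The state is a dict: "clock": time; "joint_pos": joint angles; "joint_vel": joint speeds; "tau": joint torques, N m; "eef_pos": TCP position; "tool_rot": TCP orientation; "ft_force": force on the tool from outside, world axes, zero at the start; "ft_torque": the same for the moment, N m; "grip_width": finger opening in m.
Only numpy, scipy, OpenCV 4.12 (cv2) and the standard library are available. Lean on these libraries where they do the work, as an engineer would, in place of code of your own. Each camera call takes 0.05 s, during which the arm holds its last target.

## Working session

There is one attempt and no reset: what is moved stays moved. The work goes in short steps, Python scripts to look and compute and a tool call to move; the robot and the scene stay as the last step left them, time stands still between calls to the robot, and variables do not carry over. Pictures are saved under pics/ and viewed, and the job is handed in when it is done.

Besides the shell and the picture viewer there is one more tool, called after "Emit:" as name([rows], argument=value, ...), one row to a line, values as JSON. carry_out: Moves the arm, as the interface text tells. Its arguments: {"type":"object","properties":{"moves":{"type":"array","items":{"type":"array","items":{"type":"number","minimum":-1,"maximum":1}}}},"required":["moves"]}

```bash
mkdir -p pics
python3 - <<'E'
from workcell import bot, imaging, order
import cv2
o=bot.get_obs();print(o)
for n in ["scene","top","wrist"]:
    m=imaging.camera_model(n);print(n,m)
    cv2.imwrite(f"pics/{n}0.png",imaging.camera(n)[:,:,::-1])
E
```

```text
{'clock': 0.0, 'joint_pos': array([1.30497504e+00, 2.41432510e-01, 3.73044683e-03, 1.33520530e+00,
       7.15562430e-06, 1.57078303e+00]), 'joint_vel': array([ 0.00019985, -0.00077891,  0.00059472,  0.00196134, -0.00019495,
       -0.00131828]), 'tau': array([ 3.33378030e-04, -3.72322440e+01,  2.52405632e+01,  1.70174288e-02,
        1.61137218e-04,  6.70095105e-06]), 'eef_pos': array([0.13119688, 0.48188042, 0.25540553]), 'tool_rot': array([ 7.94571447e-01,  6.07169747e-01, -8.40866120e-04,  6.38025225e-04]), 'ft_force': array([-0.22536849,  0.6475538 , -0.46279941]), 'ft_torque': array([ 0.01185858,  0.01653722, -0.00336014]), 'grip_width': 0.08553495268262219}
scene {'fovy': 48.38378598344858, 'cx': 319.8258536661024, 'cy': 201.64613879601092, 'eye': array([-0.11671799, -0.73449222,  0.92189929]), 'rotation': array([ 0.39135945, -0.142471  , -0.33242508,  0.84618754])}
top {'fovy': 49.94342647349646, 'cx': 320.7629446717266, 'cy': 204.0676923043748, 'eye': array([0.35248934, 0.0233217 , 1.21762971]), 'rotation': array([-0.0647117 ,  0.06468824,  0.7068565 , -0.70141408])}
wrist {'fovy': 67.59492634023347, 'cx': 319.42911031230113, 'cy': 197.66925094278628, 'eye': array([0.06407263, 0.50175737, 0.37285641]), 'rotation': array([-0.11147518, -0.08403507,  0.60156558,  0.78653051])}
```

View pics/scene0.png

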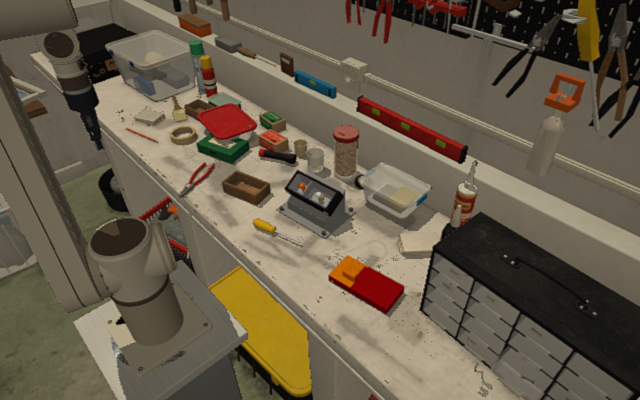

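View pics/top0.png

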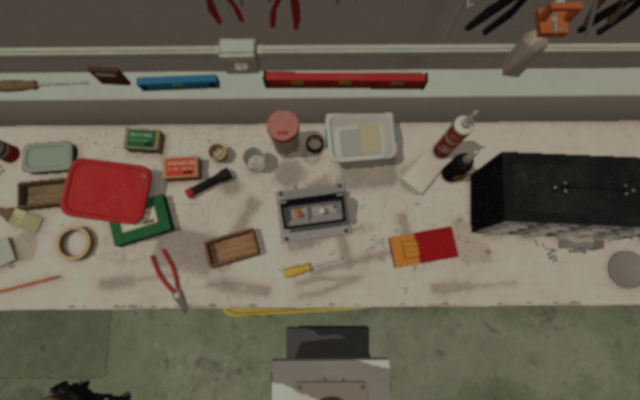

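View pics/wrist0.png

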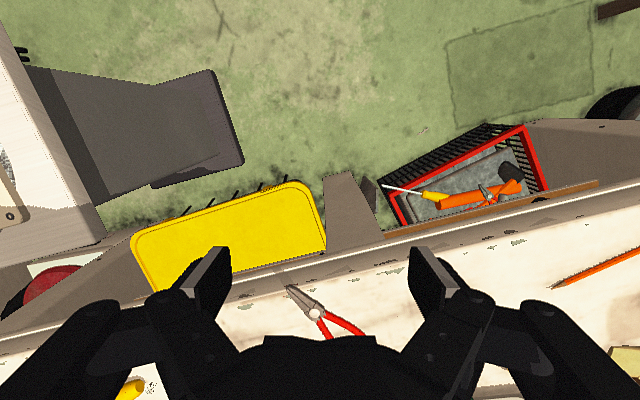

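```bash
cat > h.py <<'E'
import numpy as np, cv2
from scipy.spatial.transform import Rotation as R
from workcell import bot, imaging, order
def proj(m,P):
    P=np.atleast_2d(P); Rm=R.from_quat(m["rotation"]).as_matrix()
    c=(P-m["eye"])@Rm; f=200/np.tan(np.radians(m["fovy"])/2)
    return np.c_[m["cx"]+f*c[:,0]/-c[:,2], m["cy"]-f*c[:,1]/-c[:,2]]
def pose(x,y,z,yaw,tilt=0,roll=0):
    T=R.from_euler('ZYX',[yaw,-tilt,roll]); return T.as_matrix(),np.array([x,y,z])
E
python3 - <<'E'
import cv2
def crop(n,x0,y0,w,h,s,out):
    i=cv2.imread(f"pics/{n}0.png")[y0:y0+h,x0:x0+w]
    cv2.imwrite(out,cv2.resize(i,None,fx=s,fy=s,interpolation=cv2.INTER_CUBIC))
crop("scene",270,160,150,160,5,"pics/sc.png") if 0 else None
a=cv2.imread("pics/scene0.png"); b=cv2.imread("pics/top0.png")
A=cv2.resize(a[165:245,275:365],None,fx=4,fy=4,interpolation=2); B=cv2.resize(a[245:325,315:415],None,fx=4,fy=4,interpolation=2)
C=cv2.resize(b[170:250,265:365],None,fx=4,fy=4,interpolation=2); D=cv2.resize(b[215:280,375:475],None,fx=4,fy=4,interpolation=2)
import numpy as np
o=np.zeros((600,800,3),np.uint8)
for im,(x,y) in zip([A,B,C],[(0,0),(400,0),(0,320)]):
    pass
cv2.imwrite("pics/z1.png",np.hstack([A,B])); cv2.imwrite("pics/z2.png",np.hstack([C[:260],D]))
E
```

```text
(no output)
```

View pics/z1.png

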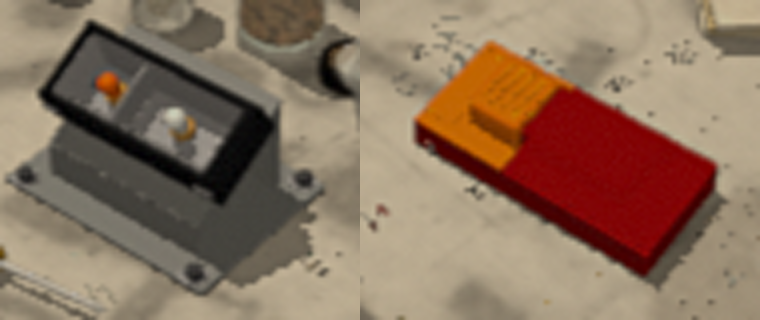

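View pics/z2.png

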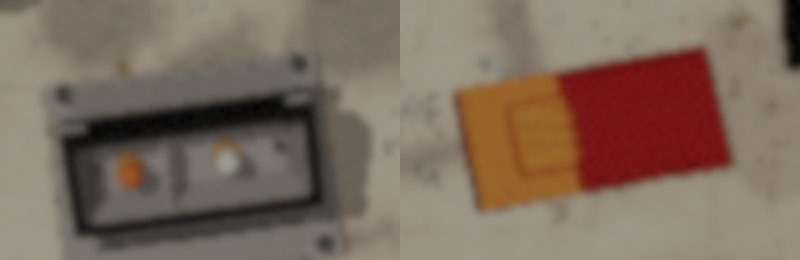

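```bash
cat > fit.py <<'E'
from h import *
from scipy.optimize import minimize, least_squares
ms={n:imaging.camera_model(n) for n in["scene","top"]}
im={n:cv2.imread(f"pics/{n}0.png") for n in ms}
S=4
roi={"scene":(315,245,100,80),"top":(375,215,100,65)}
mk={}
for n,(x,y,w,h) in roi.items():
    c=cv2.resize(im[n][y:y+h,x:x+w],None,fx=S,fy=S,interpolation=cv2.INTER_CUBIC).astype(int)
    m=((c[...,2]-c[...,0])>70).astype(np.uint8)
    k,l,st,_=cv2.connectedComponentsWithStats(m); mk[n]=l==1+np.argmax(st[1:,4])
def box(hx,hy,z0,z1): return np.array([[a,b,c] for a in(-hx,hx) for b in(-hy,hy) for c in(z0,z1)])
L=np.vstack([box(.043,.0885,0,.027),box(.025,.06,.027,.048)])
def pred(n,p):
    Rm,t=pose(p[0],p[1],0,p[2]); u=(proj(ms[n],L@Rm.T+t)-np.array(roi[n][:2])+.5)*S-.5
    z=np.zeros(mk[n].shape,np.uint8); cv2.fillConvexPoly(z,cv2.convexHull(np.round(u*16).astype(np.int32)),1,shift=4); return z>0
def cost(p,ns=("scene","top")):
    return sum((pred(n,p)^mk[n]).sum()/mk[n].sum() for n in ns)
for ns in [("scene","top"),("scene",),("top",)]:
    best=min((minimize(cost,[x,y,.15],args=(ns,),method="Nelder-Mead",options=dict(initial_simplex=np.array([[x,y,.1],[x+.02,y,.15],[x,y+.02,.15],[x,y,.25]]))) for x in(.36,.4) for y in(-.2,-.24)),key=lambda r:r.fun)
    print(ns,best.x,best.fun)
H=np.array([[.036,.084,.04],[-.036,.084,.04],[-.036,-.084,.04],[.036,-.084,.04]])
obs={"scene":np.array([[298,170.5],[285.5,189.5],[329.5,214.5],[343.75,191.25]]),"top":np.array([[281,205],[285,228.25],[345,221.25],[343.5,196]])}
def res(p,ns=("scene","top")):
    Rm,t=pose(p[0],p[1],.066,p[2],np.pi/6*-1 if TS else np.pi/6)
    return np.concatenate([(proj(ms[n],H@Rm.T+t)-obs[n]).ravel() for n in ns])
for TS in(0,1):
  for ns in [("scene","top"),("scene",),("top",)]:
    r=least_squares(res,[.45,.03,.1],args=(ns,),loss='soft_l1'); print(TS,ns,r.x,r.cost,np.round(r.fun,1))
TS=0
E
python3 fit.py
```

```text
('scene', 'top') [ 0.45315328 -0.25804177  0.1899109 ] 0.3171186860361887
('scene',) [ 0.45938704 -0.25550376  0.17913461] 0.18966735165681994
('top',) [ 0.45298197 -0.26157749  0.19264367] 0.11159434948248542
0 ('scene', 'top') [0.55618141 0.03947963 0.13042957] 13.734105093178318 [-0.1 -2.3 -1.  -2.  -1.7 -3.5 -2.2 -1.   0.7 -0.7  0.8  1.4  3.3 -0.3
  2.1 -0.4]
0 ('scene',) [0.55221977 0.03008627 0.15287933] 1.3059867054861798 [ 0.4 -0.2 -0.2  0.5  0.3 -1.4 -0.5  0.7]
0 ('top',) [0.55605996 0.04356353 0.12425241] 2.6371288657084504 [-0.9 -0.8 -0.9  1.2  1.6 -0.   0.5 -0.2]
1 ('scene', 'top') [0.52089335 0.03575075 0.16083411] 46.06695743245203 [  0.3   6.5  -1.5 -11.8  -0.4 -14.5  -1.5   7.    0.9   1.2  -0.7  -1.1
   3.5  -4.9   0.   -0.1]
1 ('scene',) [0.49835531 0.00767755 0.16833551] 36.52754681343444 [ 0.4 13.8 -1.6 -4.1  0.8 -6.  -0.2 15. ]
1 ('top',) [0.5171643  0.03921236 0.11834438] 6.903659206694755 [ 0.3  1.1 -2.4 -1.   2.2 -2.1 -0.3  2.4]
```

```bash
cat >> fit.py <<'E'
out=[]
for n in ms:
    x,y,w,h=roi[n]; c=cv2.resize(im[n][y:y+h,x:x+w],None,fx=S,fy=S,interpolation=cv2.INTER_CUBIC)
    for p,col in(((.4532,-.258,.19),(255,255,255)),((.4594,-.2555,.179),(0,255,0)),((.453,-.2616,.1926),(255,0,0))):
        cs,_=cv2.findContours(pred(n,p).astype(np.uint8),0,2); cv2.drawContours(c,cs,-1,col,1)
    cs,_=cv2.findContours(mk[n].astype(np.uint8),0,2); cv2.drawContours(c,cs,-1,(255,0,255),1)
    out.append(c[:260])
cv2.imwrite("pics/ov.png",np.hstack(out))
E
python3 fit.py >/dev/null
```

```text
(no output)
```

View pics/ov.png

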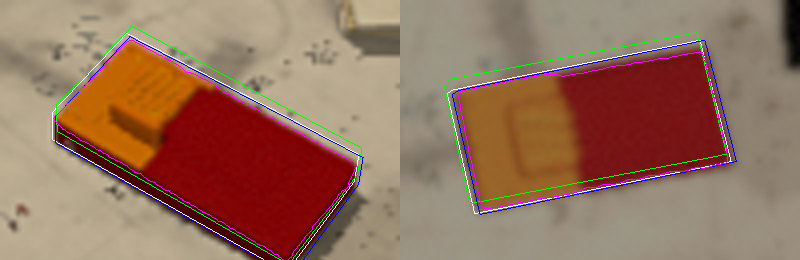

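Emit:
carry_out([
  [-0.4, 0.32, 0, 0, 1],
  [-0.8, 0.64, 0, 0, 1],
  [-1, 0.8, 0, 0, 1],
])

```text
clock: 0.45
eef_pos: [0.1825, 0.3619, 0.2557]
tool_rot: [0.795, 0.607, -0.001, 0.001]
ft_force: [-0.1, -0.3, 0.2]
grip_width: 0.0859
```

Emit:
carry_out([
  [-0.4, 0.32, 0, 0, 1],
  [-0.8, 0.64, 0, 0, 1],
  [-1, 0.8, 0, 0, 1],
])

```text
clock: 0.75
eef_pos: [0.2332, 0.2445, 0.2561]
tool_rot: [0.795, 0.607, -0.0, 0.0]
ft_force: [0.6, 0.7, 0.4]
grip_width: 0.0853
```

Emit:
carry_out([
  [-0.4, 0.32, 0, 0, 1],
  [-0.8, 0.64, 0, 0, 1],
  [-1, 0.8, 0, 0, 1],
])

```text
clock: 1.05
eef_pos: [0.2843, 0.1274, 0.2563]
tool_rot: [0.795, 0.606, -0.0, 0.0]
ft_force: [-0.0, -0.3, -0.5]
grip_width: 0.0852
```

Emit:
carry_out([
  [-0.4, 0.32, 0, 0, 1],
  [-0.8, 0.64, 0, 0, 1],
  [-1, 0.8, 0, 0, 1],
])

```text
clock: 1.35
eef_pos: [0.3356, 0.0096, 0.2564]
tool_rot: [0.796, 0.606, 0.0, 0.0]
ft_force: [0.7, 0.5, -0.1]
grip_width: 0.0854
```

Emit:
carry_out([
  [-0.4, 0.32, 0, 0, 1],
  [-0.8, 0.64, 0, 0, 1],
  [-1, 0.8, 0, 0, 1],
])

```text
clock: 1.65
eef_pos: [0.3868, -0.1082, 0.2561]
tool_rot: [0.796, 0.606, -0.0, 0.0]
ft_force: [-0.2, 0.7, -0.2]
grip_width: 0.0853
```

Emit:
carry_out([
  [-0.3, 0.24, 0, 0.09, 1],
  [-0.6, 0.48, 0, 0.18, 1],
  [-1, 0.8, 0, 0.27, 1],
  [-1, 0.8, 0, 0.36, 1],
  [-1, 0.8, 0, 0.45, 1],
  [-1, 0.8, 0, 0.54, 1],
  [-1, 0.8, 0, 0.63, 1],
  [-1, 0.8, 0, 0.71, 1],
  [-1, 0.8, 0, 0.71, 1],
])

```text
clock: 2.55
eef_pos: [0.4367, -0.2225, 0.2559]
tool_rot: [0.995, 0.095, -0.0, -0.0]
ft_force: [-0.8, -0.1, -0.3]
grip_width: 0.0858
```

Run:
```python
from h import *
import json
m=imaging.camera_model("wrist"); i=imaging.camera("wrist"); cv2.imwrite("pics/w1.png",i[:,:,::-1])
json.dump({k:np.array(v).tolist() for k,v in m.items()},open("w1.json","w")); print(m, bot.get_obs()["eef_pos"],bot.get_obs()["tool_rot"])
```

```text
{'fovy': 67.59492634023347, 'cx': 319.42911031230113, 'cy': 197.66925094278628, 'eye': array([ 0.42412072, -0.15238946,  0.37332529]), 'rotation': array([-0.1389137 , -0.01269033,  0.09425758,  0.98572686])} [ 0.43671109 -0.22249854  0.25600096] [ 9.95384994e-01  9.59613814e-02 -2.96772227e-04 -1.95286972e-04]
```

View pics/w1.png

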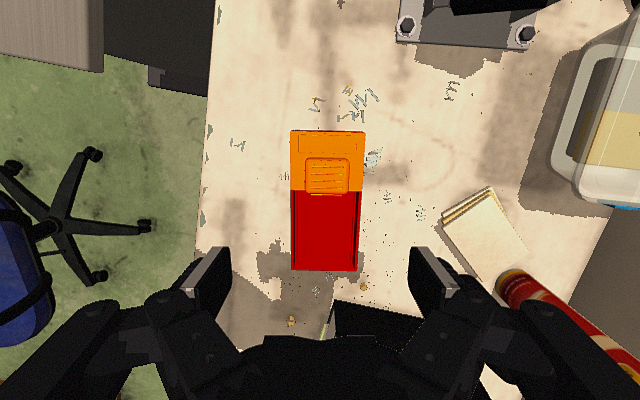

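```bash
cat >> h.py <<'E'
def ray(m,uv,z):
    uv=np.atleast_2d(uv).astype(float); f=200/np.tan(np.radians(m["fovy"])/2)
    d=np.c_[(uv[:,0]-m["cx"])/f,-(uv[:,1]-m["cy"])/f,-np.ones(len(uv))]@R.from_quat(m["rotation"]).as_matrix().T
    e=np.array(m["eye"]); return e+d*((z-e[2])/d[:,2])[:,None]
E
python3 - <<'E'
from h import *
import json
m=json.load(open("w1.json")); i=cv2.imread("pics/w1.png")
c=cv2.resize(i[120:280,270:390],None,fx=4,fy=4,interpolation=2)
cv2.imwrite("pics/w1z.png",c[:600])
P=ray(m,[[290,130],[365,130],[358,270],[291,270]],.027);print(P.round(4),P.mean(0))
for a in range(4):print(np.linalg.norm(P[a]-P[a-1]))
E
```

```text
[[ 0.3948 -0.1782  0.027 ]
 [ 0.4781 -0.1622  0.027 ]
 [ 0.5101 -0.3365  0.027 ]
 [ 0.4249 -0.353   0.027 ]] [ 0.45196763 -0.2574772   0.027     ]
0.17733879344781184
0.08491970774339824
0.17725884704258119
0.08684463487045185
```

View pics/w1z.png

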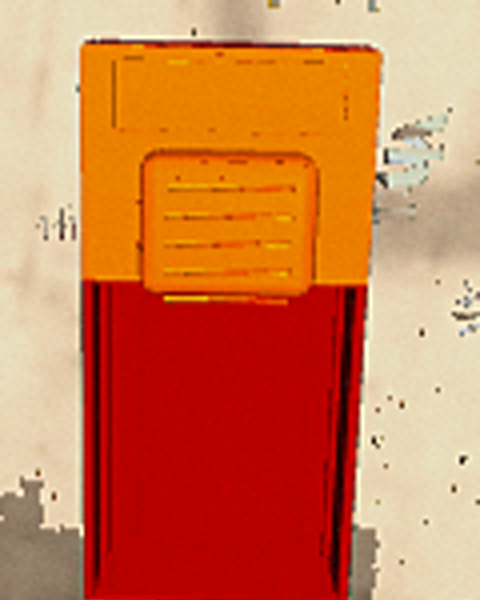

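Run:
```python
import cv2,numpy as np
i=cv2.imread("pics/w1.png")[180:280,280:370,2].astype(float)
i=cv2.GaussianBlur(i,(0,0),.7)
c=np.clip((i-90)*255/130,0,255).astype(np.uint8)
s=cv2.imread("pics/scene0.png")[245:325,315:415,2].astype(float); print(np.percentile(s,[5,50]))
s=np.clip((cv2.GaussianBlur(s,(0,0),.6)-60)*3,0,255).astype(np.uint8)
cv2.imwrite("pics/e.png",np.hstack([cv2.resize(c,(450,500)),cv2.resize(s,(625,500))])[:, :800])
```

```text
[ 86. 175.]
```

View pics/e.png

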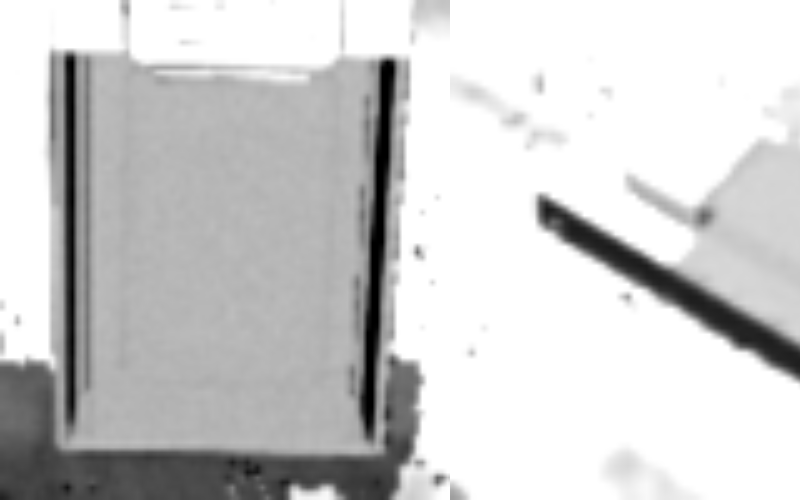

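Emit:
carry_out([
  [0.2, -0.45, 0, 0, 1],
  [0.5, -0.93, 0, 0, 1],
  [0.5, -0.93, 0, 0, 1],
])

```text
clock: 2.9
eef_pos: [0.4695, -0.118, 0.2562]
tool_rot: [0.995, 0.099, 0.0, -0.001]
ft_force: [0.8, 0.0, 0.6]
grip_width: 0.0856
```

Emit:
carry_out([
  [0.2, -0.45, 0, 0, 1],
  [0.5, -0.93, 0, 0, 1],
  [0.5, -0.93, 0, 0, 1],
  [0.5, -0.93, 0, 0, 1],
])

```text
clock: 3.3
eef_pos: [0.5002, -0.02, 0.256]
tool_rot: [0.995, 0.097, -0.0, 0.0]
ft_force: [0.1, -0.3, -0.9]
grip_width: 0.0855
```

Run:
```python
from h import *
import json
m=imaging.camera_model("wrist"); i=imaging.camera("wrist"); cv2.imwrite("pics/w2.png",i[:,:,::-1])
json.dump({k:np.array(v).tolist() for k,v in m.items()},open("w2.json","w")); print(bot.get_obs()["eef_pos"],bot.get_obs()["tool_rot"])
```

```text
[ 0.49984134 -0.02113655  0.25606657] [ 9.95388116e-01  9.59282870e-02 -4.02845692e-04  3.16938836e-04]
```

View pics/w2.png

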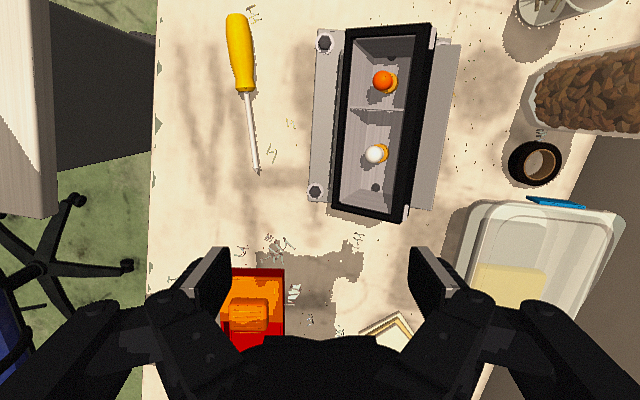

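Run:
```python
import cv2
i=cv2.imread("pics/w2.png")[10:235,290:450]
i=cv2.convertScaleAbs(i,alpha=1.8,beta=10)
cv2.imwrite("pics/w2z.png",cv2.resize(i[:110],None,fx=5,fy=5,interpolation=2));cv2.imwrite("pics/w2y.png",cv2.resize(i[115:],None,fx=5,fy=5,interpolation=2))
```

```text
(no output)
```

View pics/w2z.png

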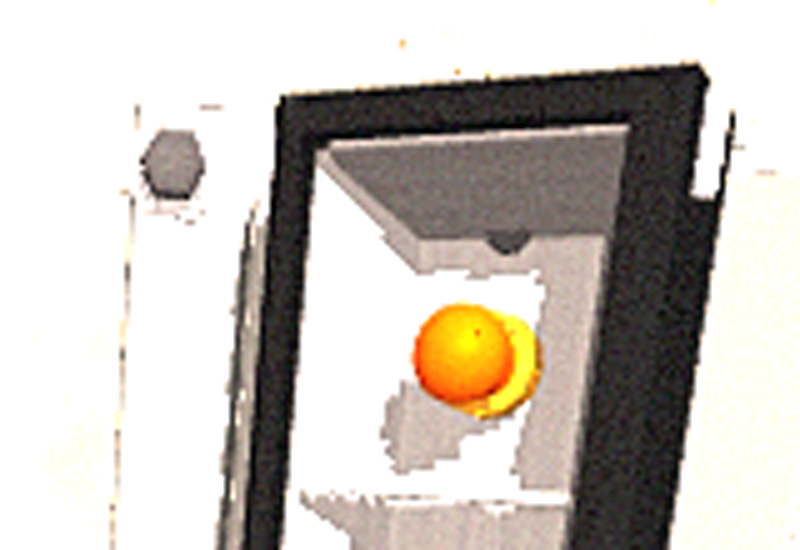

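View pics/w2y.png

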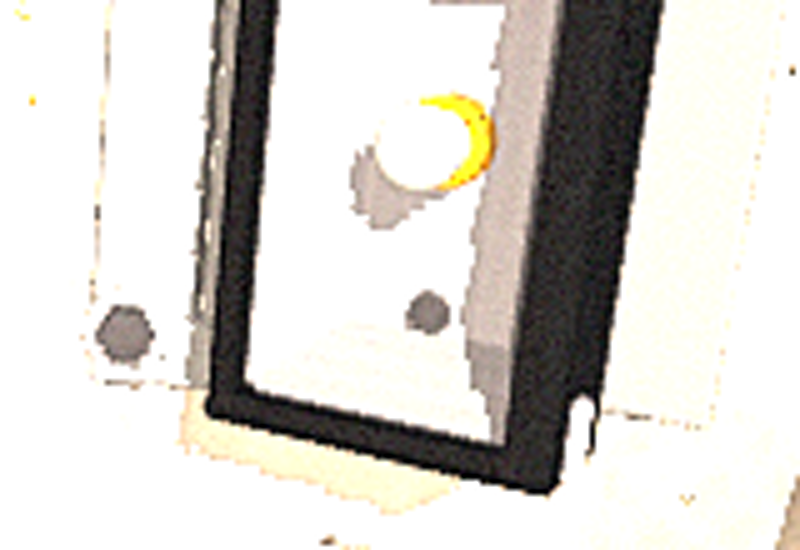

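Run:
```python
from h import *
import json
from scipy.optimize import least_squares
m=json.load(open("w2.json"))
ob=np.array([[346,29.4],[331.6,207]]); M=np.array([[-.036,.084,.036],[-.036,-.084,.036]])
def f(p):
    Rm,t=pose(p[0],p[1],.066,p[2],np.pi/6); return (proj(m,M@Rm.T+t)-ob).ravel()
r=least_squares(f,[.55,.04,.12]);print(r.x,r.fun, np.degrees(r.x[2]))
Rm,t=pose(*r.x[:2],.066,r.x[2],np.pi/6)
Q=np.array([[x,y,z] for y in(.084,-.084) for x,z in((.036,.036),(.032,.04),(.036,0))])
u=proj(m,Q@Rm.T+t);print(np.c_[Q,u].round(3)); print(Rm.round(3))
i=cv2.convertScaleAbs(cv2.imread("pics/w2.png"),alpha=1.5,beta=10)
for zz,h in((.036,(.036,.084)),(.04,(.032,.08)),(0,(.036,.084))):
    q=np.array([[a*h[0],b*h[1],zz] for a,b in((1,1),(1,-1),(-1,-1),(-1,1))])
    cv2.polylines(i,[np.round(proj(m,q@Rm.T+t)*16).astype(np.int32)],True,(0,255,0),1,shift=4)
cv2.imwrite("pics/w2o.png",cv2.resize(i[10:240,290:460],None,fx=2.6,fy=2.6,interpolation=2))
```

```text
[0.55595623 0.04700508 0.1295723 ] [ 0.10301615 -1.40736015 -0.12241517  1.95013081] 7.423945856766061
[[ 3.60000e-02  8.40000e-02  3.60000e-02  4.30941e+02  2.13280e+01]
 [ 3.20000e-02  8.40000e-02  4.00000e-02  4.24528e+02  2.02470e+01]
 [ 3.60000e-02  8.40000e-02  0.00000e+00  4.38649e+02  3.32430e+01]
 [ 3.60000e-02 -8.40000e-02  3.60000e-02  4.00255e+02  2.25389e+02]
 [ 3.20000e-02 -8.40000e-02  4.00000e-02  3.94760e+02  2.25606e+02]
 [ 3.60000e-02 -8.40000e-02  0.00000e+00  4.09826e+02  2.15332e+02]]
[[ 0.859 -0.129 -0.496]
 [ 0.112  0.992 -0.065]
 [ 0.5    0.     0.866]]
```

View pics/w2o.png

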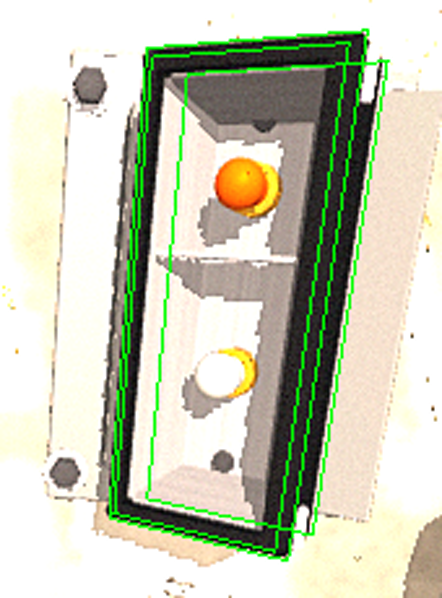

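Emit:
carry_out([
  [-0.15, 0.4, 0, 0, 1],
  [-0.31, 0.8, 0, 0, 0.4],
  [-0.4, 1, 0, 0, 0.4],
])

```text
clock: 3.65
eef_pos: [0.478, -0.1308, 0.2563]
tool_rot: [0.996, 0.093, -0.0, 0.001]
ft_force: [1.0, -0.3, 0.2]
grip_width: 0.0607
```

Emit:
carry_out([
  [-0.2, 0.45, 0.3, 0, 0.4],
  [-0.4, 0.9, 0.7, 0, 0.4],
  [-0.52, 1, 1, 0, 0.4],
  [-0.52, 1, 1, 0, 0.4],
  [-0.52, 1, 1, 0, 0.4],
])

```text
clock: 4.15
eef_pos: [0.4451, -0.2364, 0.1552]
tool_rot: [0.996, 0.093, -0.001, -0.001]
ft_force: [0.5, 0.0, 0.6]
grip_width: 0.0597
```

```bash
cat >> h.py <<'E'
def rel(target):
    o=bot.get_obs(); T=R.from_quat(o["tool_rot"]).as_matrix(); return T.T@(np.array(target)-o["eef_pos"])
def yaw():
    T=R.from_quat(bot.get_obs()["tool_rot"]).as_matrix(); return np.degrees(np.arctan2(T[1,0],T[0,0]))
E
python3 -c "
from h import *
print(bot.get_obs()['eef_pos'],rel([.452,-.2575,.056]),yaw(),bot.get_obs()['grip_width'])"
```

```text
[ 0.4450758  -0.23638408  0.15524745] [0.00317222 0.02223654 0.09919352] 10.637316468485684 0.059747155446580366
```

Emit:
carry_out([
  [0.03, 0.22, 0.3, 0, 0.4],
  [0.03, 0.22, 0.6, 0, 0.4],
  [0.03, 0.22, 0.75, 0, 0.4],
  [0.03, 0.22, 0.85, 0, 0.4],
  [0.03, 0.22, 0.92, 0, 0.4],
  [0.03, 0.22, 0.97, 0, 0.4],
  [0.03, 0.22, 0.99, 0, 0.4],
  [0.03, 0.22, 0.99, 0, 0.4],
])

```text
clock: 4.95
eef_pos: [0.4549, -0.2559, 0.0578]
tool_rot: [0.995, 0.095, 0.0, 0.0]
ft_force: [0.4, -0.3, 0.4]
grip_width: 0.0598
```

Run:
```python
from h import *
cv2.imwrite("pics/w3.png",imaging.camera("wrist")[:,:,::-1]); a=imaging.camera("scene")[220:330,290:430]
cv2.imwrite("pics/s3.png",cv2.resize(a,None,fx=5,fy=5,interpolation=2)[:,:,::-1]);print(bot.get_obs()['eef_pos'],bot.get_obs()['ft_force'])
```

```text
[ 0.4549586  -0.25603134  0.05794752] [ 1.4208994  -0.8982028  -1.28788763]
```

View pics/w3.png

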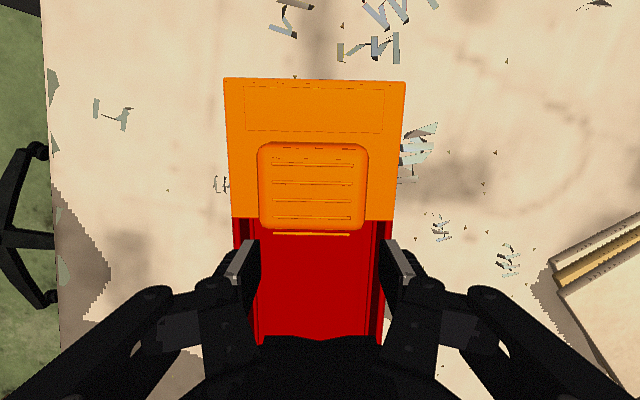

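View pics/s3.png

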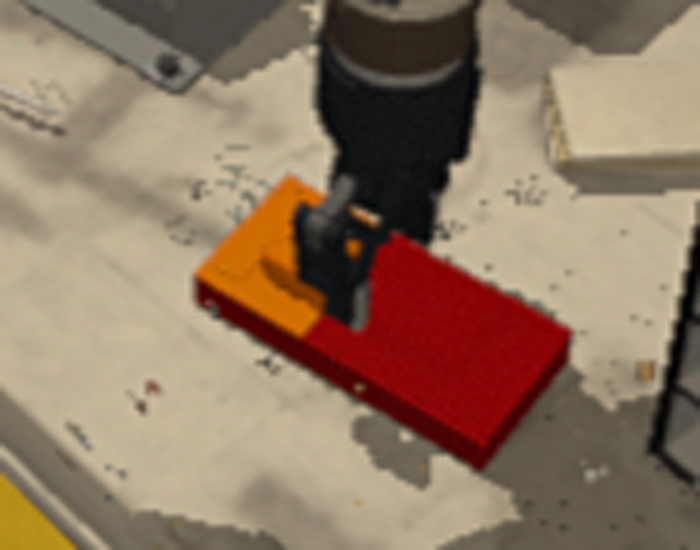

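Emit:
carry_out([
  [-0.02, 0, 0.03, 0, 0.4],
  [-0.02, 0, 0.03, 0, 0.3],
  [-0.02, 0, 0.03, 0, 0.2],
  [-0.02, 0, 0.03, 0, 0],
  [-0.02, 0, 0.03, 0, -0.5],
  [-0.02, 0, 0.03, 0, -1],
  [-0.02, 0, 0.03, 0, -1],
  [-0.02, 0, 0.03, 0, -1],
])

```text
clock: 5.85
eef_pos: [0.4527, -0.2564, 0.0547]
tool_rot: [0.996, 0.095, 0.0, 0.0]
ft_force: [-1.5, -0.1, 5.5]
grip_width: 0.0486
```

Emit:
carry_out([
  [0, 0, -0.05, 0, -1],
  [0, 0, -0.2, 0, -1],
  [0, 0, -0.5, 0, -1],
  [0, 0, -0.9, 0, -1],
  [0, 0, -1, 0, -1],
  [0, 0, -1, 0, -1],
  [0, 0, -1, 0, -1],
])

```text
clock: 6.55
eef_pos: [0.4517, -0.2558, 0.1531]
tool_rot: [0.996, 0.095, -0.001, -0.001]
ft_force: [0.0, -0.3, -1.9]
grip_width: 0.0483
```

Run:
```python
from h import *
import json
m=imaging.camera_model("wrist"); i=imaging.camera("wrist"); cv2.imwrite("pics/w4.png",i[:,:,::-1])
o=bot.get_obs(); m["tp"]=o["eef_pos"]; m["tq"]=o["tool_rot"]
json.dump({k:np.array(v).tolist() for k,v in m.items()},open("w4.json","w")); print(o['eef_pos'],yaw())
```

```text
[ 0.45131972 -0.2555433   0.15245387] 10.871036602709632
```

View pics/w4.png

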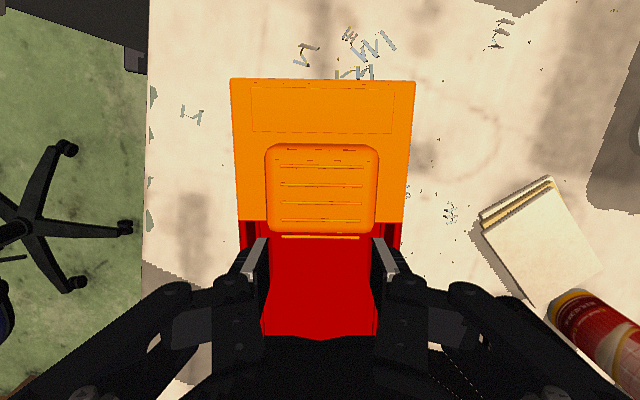

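Run:
```python
from h import *
import json
m=json.load(open("w4.json")); T=R.from_quat(m["tq"]).as_matrix()
i=cv2.convertScaleAbs(cv2.imread("pics/w4.png"),alpha=1.3)
cv2.imwrite("pics/w4z.png",np.hstack([cv2.resize(i[65:110,220:260],None,fx=9,fy=9),cv2.resize(i[65:110,385:425],None,fx=9,fy=9)]))
for z in(.1208,.1248,.1288):
    P=ray(m,[[230,79],[415,79.5]],z); Q=(P-np.array(m["tp"]))@T; print(z,np.linalg.norm(P[0]-P[1]),Q.round(4))
```

```text
0.1208 0.08658458137748179 [[-0.0407 -0.0856  0.032 ]
 [ 0.0459 -0.0854  0.0317]]
0.1248 0.08427100813198678 [[-0.0396 -0.0852  0.028 ]
 [ 0.0447 -0.0851  0.0277]]
0.1288 0.08195743488649172 [[-0.0385 -0.0848  0.024 ]
 [ 0.0435 -0.0847  0.0237]]
```

View pics/w4z.png

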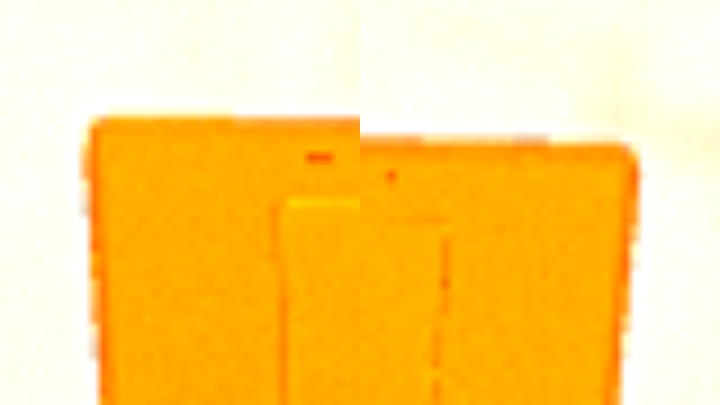

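```bash
cat > inhand.py <<'E'
from h import *
import json,sys
from scipy.optimize import least_squares
def run(name,zg=.0547):
    m=json.load(open(name+".json")); T=R.from_quat(m["tq"]).as_matrix(); tp=np.array(m["tp"])
    i=cv2.imread(f"pics/{name}.png").astype(float); b=i[...,0]  # blue low in lens
    def cross(v,th=90):
        k=np.where((v[:-1]-th)*(v[1:]-th)<0)[0]; return k+(th-v[k])/(v[k+1]-v[k])
    rows=[90,110,130,150,170,190,205]; Lp=[];Rp=[];Tp=[]
    for r in rows:
        c=cross(b[r]); c=c[(c>200)&(c<460)]; Lp.append((c[0],r));Rp.append((c[-1],r))
    for cc in range(245,405,20):
        c=cross(b[:,cc]); c=c[(c>55)&(c<110)]
        if len(c): Tp.append((cc,c[-1] if 0 else c[0]))
    Lp,Rp,Tp=map(np.array,(Lp,Rp,Tp))
    def fit(free):
        def f(p):
            x,y,ya=p[:3]; z=p[3] if free>0 else zg; pi=p[4] if free>1 else 0
            M=R.from_euler('ZX',[ya,pi]).as_matrix()   # lens in tool: base is flip
            B=np.diag([1,-1,-1.]) # lens axes in tool axes nominal
            def pr(q): return proj(m,((q@(M@B).T)+[x,y,z])@T.T+tp)
            def d(pts,a,c):
                A,C=pr(np.array([a,c])); n=np.array([-(C-A)[1],(C-A)[0]])/np.linalg.norm(C-A); return (pts-A)@n
            return np.r_[d(Lp,[-.043,.0885,.027],[-.043,0,.027]),d(Rp,[.043,.0885,.027],[.043,0,.027]),d(Tp,[-.043,.0885,.027],[.043,.0885,.027])]
        r=least_squares(f,[0,0,0,zg,0][:3+free],loss='soft_l1'); print(name,free,r.x.round(4),"yaw deg",np.degrees(r.x[2]).round(2),"cost",round(r.cost,2))
    for k in(0,1,2): fit(k)
if __name__=="__main__":
    run(sys.argv[1],float(sys.argv[2]))
E
python3 inhand.py w4 .0547; grep -o '"cx[^,]*' w4.json
```

```text
w4 0 [0.0018 0.003  0.0081] yaw deg 0.46 cost 87.38
w4 1 [0.0017 0.0029 0.0095 0.0552] yaw deg 0.55 cost 86.93
w4 2 [ 0.0025  0.0045  0.0002  0.0496 -0.0833] yaw deg 0.01 cost 84.71
"cx": 319.42911031230113
```

Emit:
carry_out([
  [0.1, -0.2, -0.15, 0, -1],
  [0.3, -0.5, -0.24, 0, -1],
  [0.55, -0.8, -0.24, 0, -1],
  [0.7, -1, -0.24, 0, -1],
])

```text
clock: 7.0
eef_pos: [0.5023, -0.1427, 0.1766]
tool_rot: [0.995, 0.095, -0.001, -0.001]
ft_force: [0.7, -0.4, -1.0]
grip_width: 0.0486
```

Emit:
carry_out([
  [0.2, -0.3, -0.15, 0.01, -1],
  [0.4, -0.6, -0.24, 0.02, -1],
  [0.6, -0.9, -0.24, 0.033, -1],
  [0.7, -1, -0.24, 0.033, -1],
  [0.7, -1, -0.24, 0.033, -1],
  [0.7, -1, -0.24, 0.033, -1],
])

```text
clock: 7.6
eef_pos: [0.5512, -0.0338, 0.2006]
tool_rot: [0.998, 0.069, -0.002, 0.0]
ft_force: [-0.1, -0.4, -2.2]
grip_width: 0.0483
```

```bash
cat > snap.py <<'E'
from h import *
import json,sys
n=sys.argv[1]
m=imaging.camera_model("wrist"); i=imaging.camera("wrist"); cv2.imwrite(f"pics/{n}.png",i[:,:,::-1])
o=bot.get_obs(); m["tp"]=o["eef_pos"]; m["tq"]=o["tool_rot"]
json.dump({k:np.array(v).tolist() for k,v in m.items()},open(f"{n}.json","w")); print(o['clock'],o['eef_pos'],yaw(),o["ft_force"].round(1))
E
python3 snap.py w5
```

```text
7.65 [ 0.55119743 -0.03428538  0.20093428] 7.856217317786165 [ 0.7 -0.3 -0.7]
```

View pics/w5.png

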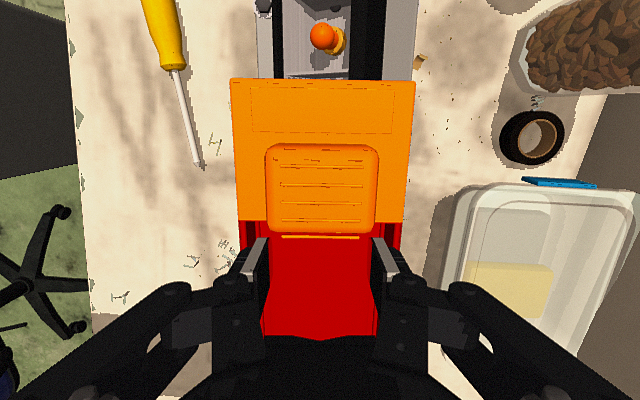

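Emit:
carry_out([
  [0, 0.3, 0, 0, -1],
  [0, 0.55, 0, 0, -1],
  [0, 0.55, 0, 0, -1],
  [0, 0.55, 0, 0, -1],
])

```text
clock: 8.05
eef_pos: [0.559, -0.0895, 0.2019]
tool_rot: [0.998, 0.067, -0.001, -0.0]
ft_force: [0.7, 0.3, -1.9]
grip_width: 0.0484
```

```bash
python3 snap.py w6; python3 inhand.py w6 .0547
```

```text
8.1 [ 0.55903308 -0.0887269   0.20197068] 7.787491761418204 [ 0.9  0.9 -1.4]
w6 0 [0.0018 0.0034 0.0074] yaw deg 0.42 cost 239.96
w6 1 [ 0.0085  0.0054 -0.0064  0.0328] yaw deg -0.36 cost 164.45
w6 2 [ 0.013   0.0069 -0.0715  0.0109 -0.3369] yaw deg -4.09 cost 136.77
```

View pics/w6.png

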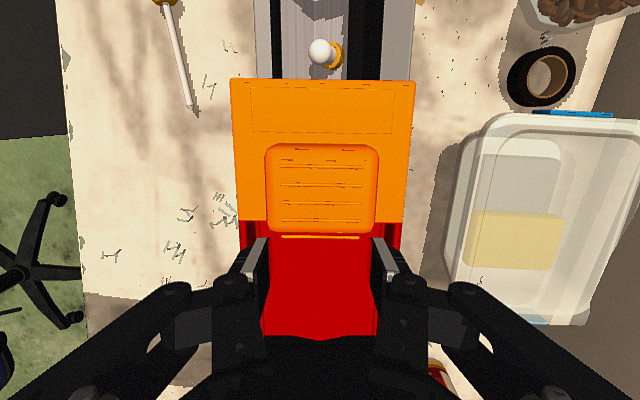

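Emit:
carry_out([
  [0, -0.4, 0, 0, -1],
  [0, -0.8, 0, 0, -1],
  [0, -1, 0, 0, -1],
  [0, -1, 0, 0, -1],
  [0, -1, 0, 0, -1],
])

```text
clock: 8.6
eef_pos: [0.5457, 0.0118, 0.2024]
tool_rot: [0.998, 0.07, -0.0, 0.0]
ft_force: [0.3, -0.3, -1.2]
grip_width: 0.0485
```

```bash
python3 snap.py w7; python3 inhand.py w7 .0547; python3 -c "
import cv2
i=cv2.imread('pics/w7.png')[0:110,220:440];cv2.imwrite('pics/w7z.png',cv2.resize(cv2.convertScaleAbs(i,alpha=1.6),None,fx=3.6,fy=3.6,interpolation=2))"
```

```text
8.65 [0.54590544 0.01115626 0.20236042] 7.932274020399298 [-0.  -0.7 -0.5]
w7 0 [-0.0037 -0.0003  0.1019] yaw deg 5.84 cost 194.56
w7 1 [-0.005   0.0002  0.1247  0.0488] yaw deg 7.15 cost 179.26
w7 2 [-0.0037 -0.008   0.145   0.0592  0.2492] yaw deg 8.31 cost 175.53
```

View pics/w7z.png

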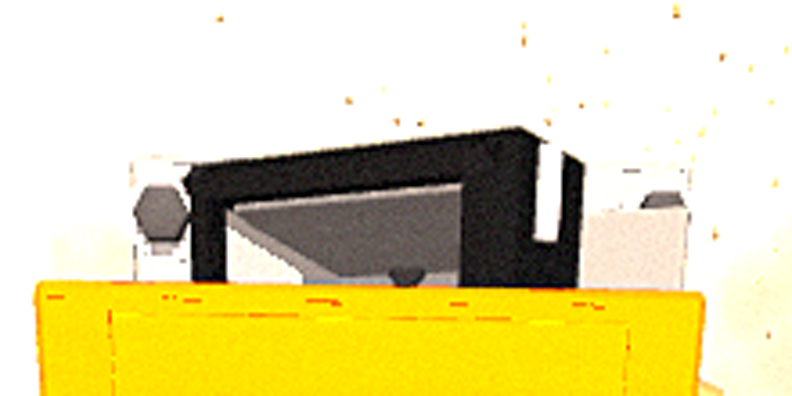

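```bash
cat > rel7.py <<'E'
from h import *
import json
from scipy.optimize import least_squares
m=json.load(open("w7.json")); T=R.from_quat(m["tq"]).as_matrix(); tp=np.array(m["tp"])
ob=np.array([[272.2,47.2],[364.4,35.6]]); M=np.array([[-.036,.084,.036],[.036,.084,.036]])
for ya in (None,.1296):
    def f(p):
        Rm,t=pose(p[0],p[1],.066,ya if ya else p[2],np.pi/6); return (proj(m,M@Rm.T+t)-ob).ravel()
    r=least_squares(f,[.556,.047,.13]);print("housing",r.x.round(4),r.fun.round(2))
zl=tp[2]-.0547
ob2=np.array([[230,78.1],[415.8,80.9]]); M2=np.array([[-.043,.0885,.027],[.043,.0885,.027]])
for yl in(None,np.radians(7.93-.45)):
    def g(p):
        Rm,t=pose(p[0],p[1],zl,yl if yl else p[2]); return (proj(m,M2@Rm.T+t)-ob2).ravel()
    r=least_squares(g,[.55,.01,.13]);print("lens",r.x.round(4),r.fun.round(2), "rel tcp in tool",(T.T@(np.r_[r.x[:2],zl]-tp)).round(4),"tcp yaw",yaw())
E
python3 rel7.py
```

```text
housing [0.556  0.0459 0.1359] [-0.06  0.    0.05  0.  ]
housing [0.5555 0.0458 0.13  ] [-0.06 -0.35  0.05  0.29]
lens [0.5473 0.0088 0.1261] [-1.88  0.12  1.88  0.19] rel tcp in tool [0.0011 0.0025 0.0547] tcp yaw 7.932274020399298
lens [0.5477 0.0088 0.13  ] [-1.89  0.57  1.89 -0.26] rel tcp in tool [0.0015 0.0025 0.0547] tcp yaw 7.932274020399298
```

Emit:
carry_out([
  [-0.03, -0.2, 0, -0.003, -1],
  [-0.03, -0.36, 0.1, -0.003, -1],
  [-0.03, -0.36, 0.2, -0.003, -1],
  [-0.03, -0.36, 0.26, -0.003, -1],
  [-0.03, -0.36, 0.26, -0.003, -1],
  [-0.03, -0.36, 0.26, -0.003, -1],
])

```text
clock: 9.25
eef_pos: [0.5382, 0.0458, 0.1759]
tool_rot: [0.997, 0.071, -0.0, 0.0]
ft_force: [0.6, 0.3, -1.7]
grip_width: 0.0484
```

```bash
python3 snap.py w8
cat > sc.py <<'E'
from h import *
import sys
n=sys.argv[1]; a=imaging.camera("scene"); cv2.imwrite(f"pics/{n}f.png",a[:,:,::-1]); b=imaging.camera("top"); cv2.imwrite(f"pics/{n}t.png",b[:,:,::-1])
A=cv2.resize(a[150:250,260:370],None,fx=4,fy=4,interpolation=2);B=cv2.resize(b[165:265,270:360],None,fx=4,fy=4,interpolation=2)
cv2.imwrite(f"pics/{n}.png",np.clip(np.hstack([A,B])[:,:,::-1]*1.4,0,255)); print(bot.get_obs()["clock"])
E
python3 sc.py s8; python3 -c "
import cv2
i=cv2.imread('pics/w8.png')[0:110,220:440];cv2.imwrite('pics/w8z.png',cv2.resize(cv2.convertScaleAbs(i,alpha=1.6),None,fx=3.6,fy=3.6,interpolation=2))"
```

```text
9.3 [0.53841274 0.04586268 0.17631609] 8.12073485978259 [-0.  -0.5 -0.7]
9.4[ WARN:0@3.415] global loadsave.cpp:1063 imwrite_ Unsupported depth image for selected encoder is fallbacked to CV_8U.
```

View pics/w8z.png

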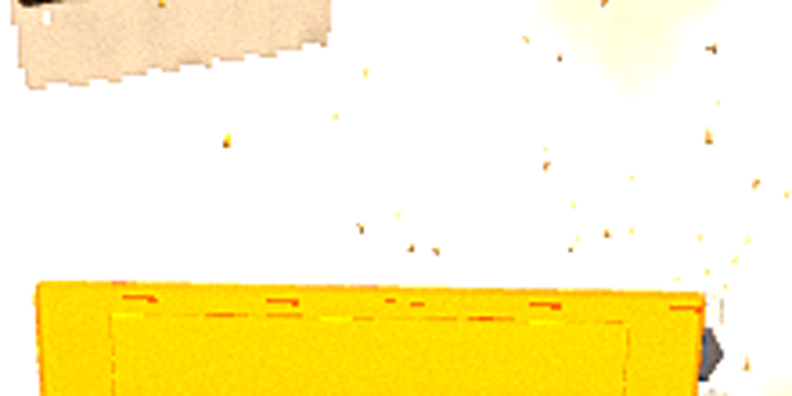

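View pics/s8.png

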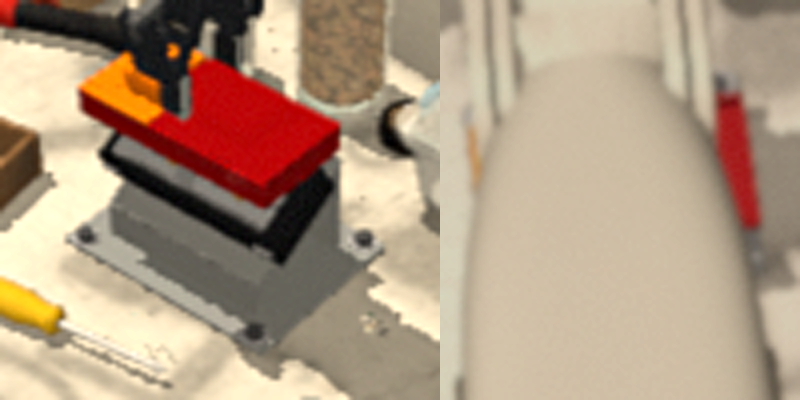

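Emit:
carry_out([
  [0, 0, 0.04, 0, -1],
  [0, 0, 0.08, 0, -1],
  [0, 0, 0.1, 0, -1],
  [0, 0, 0.1, 0, -1],
])

```text
clock: 9.8
eef_pos: [0.5378, 0.0463, 0.1657]
tool_rot: [0.997, 0.071, -0.001, 0.0]
ft_force: [-0.2, 0.0, -1.0]
grip_width: 0.0485
```

Emit:
carry_out([
  [0, 0, 0.02, 0, -1],
  [0, 0, 0.04, 0, -1],
  [0, 0, 0.04, 0, -1],
])

```text
clock: 10.1
eef_pos: [0.538, 0.0464, 0.162]
tool_rot: [0.997, 0.071, -0.0, 0.0]
ft_force: [0.1, -0.9, -2.5]
grip_width: 0.049
```

```bash
python3 sc.py s9 2>/dev/null; python3 -c "
from h import *
o=bot.get_obs();print(o['eef_pos'],o['ft_force'],o['ft_torque'])"
```

```text
10.2
[0.53811215 0.04640435 0.16224526] [ 1.24379107 -0.7261883  -1.74179455] [ 0.00683611 -0.01825137  0.0300611 ]
```

View pics/s9.png

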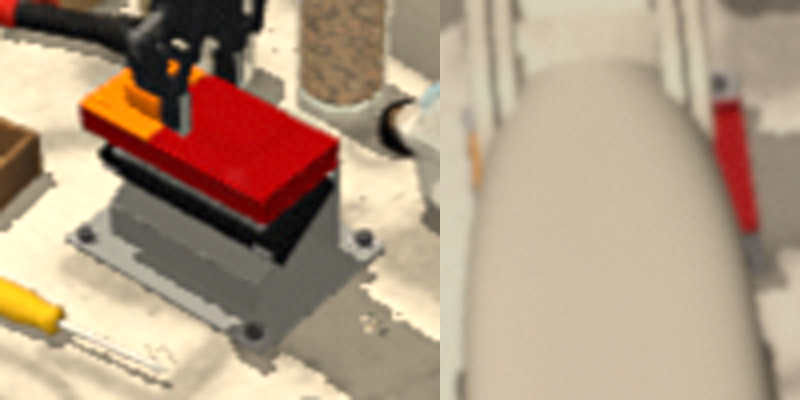

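Emit:
carry_out([
  [-0.01, 0, 0, 0, -1],
  [-0.02, 0, 0, 0, -1],
  [-0.03, 0, 0, 0, -1],
  [-0.03, 0, 0, 0, -1],
])

```text
clock: 10.6
eef_pos: [0.535, 0.046, 0.1624]
tool_rot: [0.997, 0.071, -0.0, 0.0]
ft_force: [0.4, -0.1, -1.0]
grip_width: 0.0489
```

Emit:
carry_out([
  [-0.01, 0, 0, 0, -1],
  [-0.02, 0, 0, 0, -1],
  [-0.02, 0, 0, 0, -1],
])

```text
clock: 10.9
eef_pos: [0.5336, 0.0457, 0.1626]
tool_rot: [0.997, 0.071, 0.001, 0.0]
ft_force: [0.9, -0.0, -0.6]
grip_width: 0.0485
```

Emit:
carry_out([
  [-0.01, 0, 0, 0, -1],
  [-0.02, 0, 0, 0, -1],
  [-0.03, 0, 0, 0, -1],
  [-0.03, 0, 0, 0, -1],
])

```text
clock: 11.3
eef_pos: [0.5325, 0.0455, 0.1635]
tool_rot: [0.997, 0.071, 0.003, -0.0]
ft_force: [6.0, 0.2, -0.7]
grip_width: 0.0487
```

Emit:
carry_out([
  [0.03, 0, 0.01, 0, -1],
  [0.05, 0, 0.02, 0, -1],
  [0.05, 0, 0.02, 0, -1],
  [0.05, 0, 0.02, 0, -1],
])

```text
clock: 11.7
eef_pos: [0.5351, 0.046, 0.1601]
tool_rot: [0.997, 0.071, -0.0, 0.0]
ft_force: [1.0, 1.3, -1.1]
grip_width: 0.0487
```

Emit:
carry_out([
  [0, 0, 0, 0, 1],
  [-0.03, 0, 0, 0, 1],
  [-0.08, 0, 0, 0, 1],
  [-0.08, 0, 0, 0, 1],
  [-0.08, 0, 0, 0, 1],
])

```text
clock: 12.2
eef_pos: [0.5269, 0.0448, 0.1603]
tool_rot: [0.997, 0.071, -0.0, 0.0]
ft_force: [0.6, -0.0, -0.1]
grip_width: 0.0851
```

```bash
python3 snap.py w10;python3 sc.py s10 2>/dev/null
```

```text
12.25 [0.52713385 0.04482823 0.16038759] 8.1668772496787 [ 0.7  0.4 -0.1]
12.35
```

View pics/s10.png

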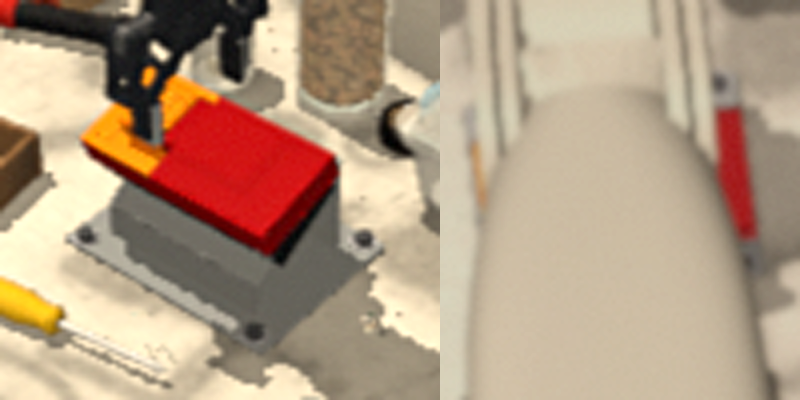

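View pics/w10.png

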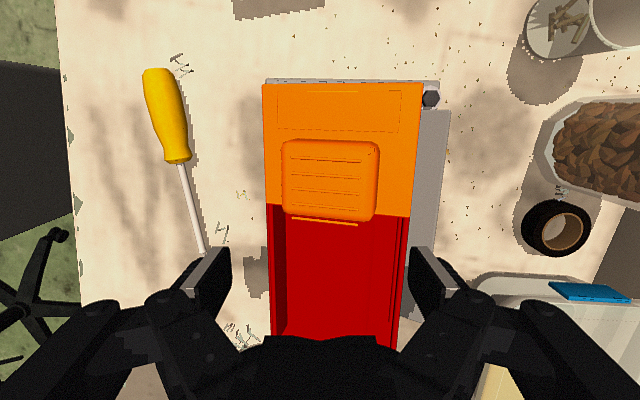

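Emit:
carry_out([
  [0, 0, -0.2, 0, 1],
  [0, 0, -0.6, 0, 1],
  [0, 0.3, -0.95, 0, 1],
  [0, 0.65, -0.95, 0, 0],
  [0, 0.65, -0.95, 0, -1],
  [0, 0.65, -0.95, 0, -1],
])

```text
clock: 12.95
eef_pos: [0.5364, -0.0201, 0.2551]
tool_rot: [0.998, 0.07, -0.0, -0.0]
ft_force: [-0.8, -0.6, 0.2]
grip_width: 0.044
```

```bash
python3 snap.py w11;python3 sc.py s11 2>/dev/null
```

```text
13.0 [ 0.53610826 -0.01938306  0.25475004] 8.138818526258508 [ 0.7 -0.3  0.8]
13.1
```

View pics/s11.png

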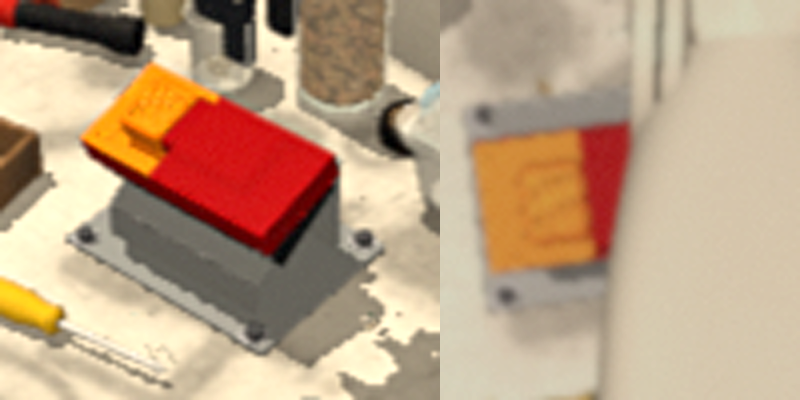

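View pics/w11.png

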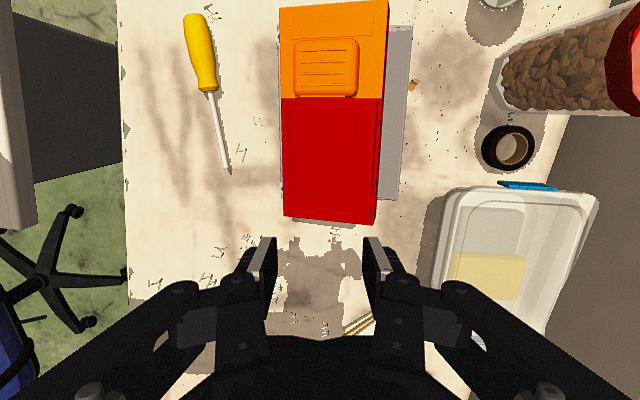

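Run:
```python
from h import *
import json
m=json.load(open("w11.json"))
i=cv2.convertScaleAbs(cv2.imread("pics/w11.png"),alpha=1.5)
Rm,t=pose(.5557,.0463,.066,.131,np.pi/6)
for z,c in((.017,(255,255,0)),(.0235,(0,255,0))):
    q=np.array([[a*.043,b*.0885,.027+z] for a,b in((1,1),(1,-1),(-1,-1),(-1,1))]); u=proj(m,q@Rm.T+t); print(u.round(1))
    cv2.polylines(i,[np.round(u*16).astype(np.int32)],True,c,1,shift=4)
cv2.imwrite("pics/w11o.png",cv2.resize(i[0:235,265:405],None,fx=2.5,fy=2.5,interpolation=2))
```

```text
[[380.5  -3.9]
 [367.1 225.9]
 [287.8 209.8]
 [283.9  13.8]]
[[377.4  -6.9]
 [364.3 228.3]
 [283.9 211.5]
 [279.2  11.6]]
```

View pics/w11o.png

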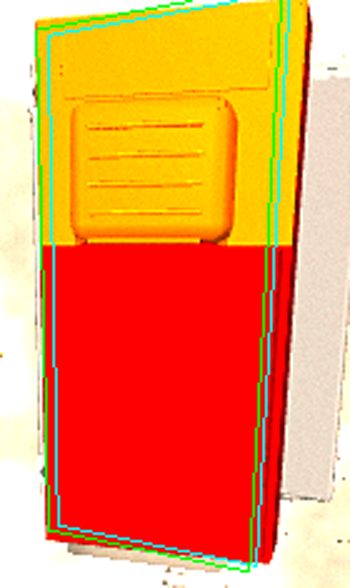

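Run:
```python
from h import *
import json
i=cv2.convertScaleAbs(cv2.imread("pics/w11.png"),alpha=1.4)
r=lambda a:cv2.resize(a,None,fx=7,fy=7,interpolation=2)
cv2.imwrite("pics/c1.png",np.vstack([np.hstack([r(i[0:40,270:320]),r(i[0:40,350:400])]),np.hstack([r(i[200:240,270:320]),r(i[200:240,350:400])])]))
```

```text
(no output)
```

View pics/c1.png

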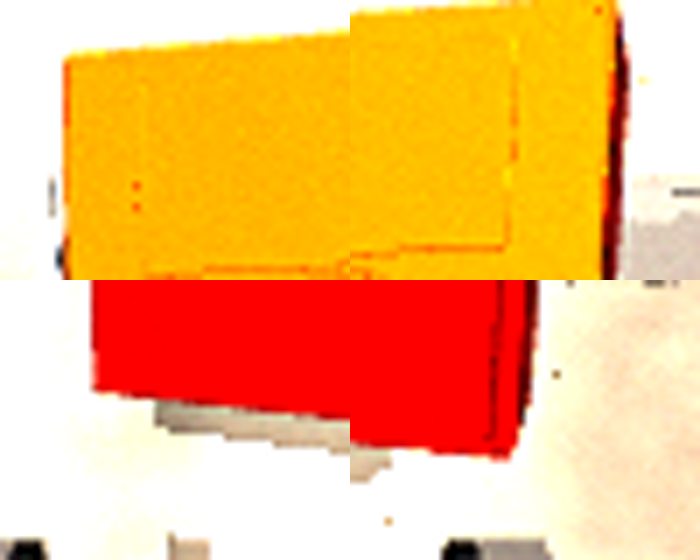

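Run:
```python
from h import *
import json
from scipy.optimize import least_squares
m=json.load(open("w11.json"))
ob=np.array([[279.4,7.9],[387.6,-.5],[373.6,225.3],[283.3,215.4]])
M=np.array([[a*.043,b*.0885,.027] for a,b in((-1,1),(1,1),(1,-1),(-1,-1))])
Rh,th=pose(.5557,.0463,.066,.131,np.pi/6)
for fs in (0,1):
    def f(p):
        Rm,t=pose(*p[:4],p[4],p[5] if fs else 0); return (proj(m,M@Rm.T+t)-ob).ravel()
    r=least_squares(f,[.55,.046,.09,.131,.5,0][:5+fs]); Rm,t=pose(*r.x[:5],r.x[5] if fs else 0)
    C=np.array([[a*.028,b*.075,.027] for a,b in((1,1),(1,-1),(-1,1),(-1,-1))])
    print(r.x.round(4),r.fun.round(2),"in housing",(Rh.T@(t-th)).round(4)); print(((C@Rm.T+t-th)@Rh).round(4))
```

```text
[0.5431 0.044  0.0842 0.1291 0.2674] [-0.35  0.23  0.48 -0.14 -0.48 -0.22  0.31  0.13] in housing [-0.002  -0.0006  0.0222]
[[ 0.032   0.0743  0.0411]
 [ 0.0318 -0.0757  0.0413]
 [-0.0221  0.0744  0.0553]
 [-0.0224 -0.0756  0.0554]]
[ 0.543   0.044   0.0841  0.1318  0.2641 -0.0149] [-0.07  0.3   0.31 -0.23 -0.3  -0.33 -0.    0.29] in housing [-0.0021 -0.0006  0.0221]
[[ 0.0315  0.0748  0.04  ]
 [ 0.0322 -0.0752  0.0421]
 [-0.0226  0.0748  0.0544]
 [-0.0219 -0.0752  0.0565]]
```

Run:
```python
from h import *
ms=imaging.camera_model("scene")
Rh,th=pose(.5557,.0463,.066,.131,np.pi/6)
H=np.array([[.036,.084,.036],[-.036,.084,.036],[-.036,-.084,.036],[.036,-.084,.036]])
print("housing pred",proj(ms,H@Rh.T+th).round(1).tolist())
M=np.array([[a*.043,b*.0885,.027] for a,b in((-1,1),(1,1),(1,-1),(-1,-1))])
for dz in(0,.004,.008):
    Rm,t=pose(.5431,.044,.0842+dz,.13,.2674); print(dz,proj(ms,M@Rm.T+t).round(1).tolist())
Rm,t=pose(.452,-.2575,0,.186); print("bench lens",proj(ms,M@Rm.T+t).round(1).tolist())
i=cv2.imread("pics/s11f.png"); i=cv2.convertScaleAbs(i,alpha=1.5)
cv2.imwrite("pics/s11z.png",cv2.resize(i[160:220,275:350],None,fx=10,fy=10,interpolation=2))
i=cv2.convertScaleAbs(cv2.imread("pics/scene0.png"),alpha=1.5)
cv2.imwrite("pics/s0z.png",cv2.resize(i[160:220,275:350],None,fx=10,fy=10,interpolation=2))
```

```text
housing pred [[296.8, 167.9], [283.5, 187.2], [326.5, 210.5], [340.2, 189.8]]
0 [[279.3, 183.5], [297.6, 164.5], [343.5, 187.3], [325.0, 208.3]]
0.004 [[279.2, 182.4], [297.5, 163.4], [343.5, 186.2], [325.0, 207.2]]
0.008 [[279.1, 181.4], [297.5, 162.3], [343.5, 185.1], [325.0, 206.1]]
bench lens [[327.1, 272.7], [345.9, 252.9], [403.7, 283.3], [386.3, 306.2]]
```

View pics/s11z.png

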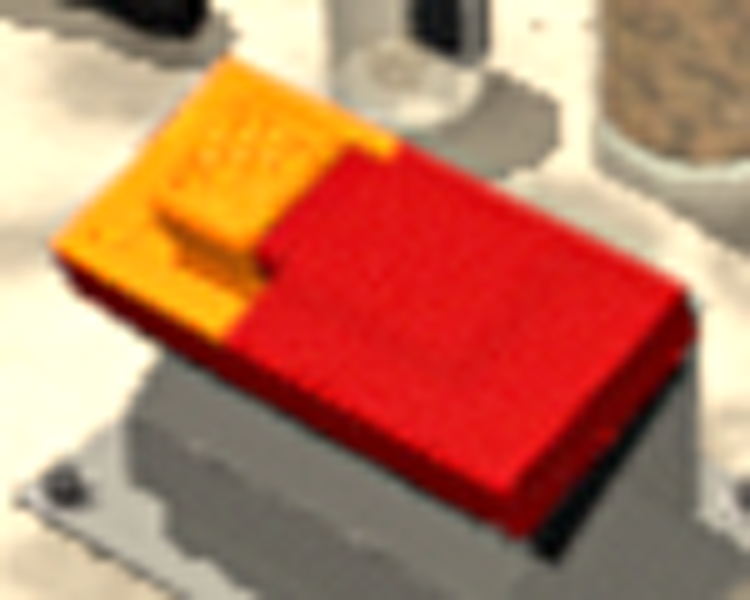

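View pics/s0z.png

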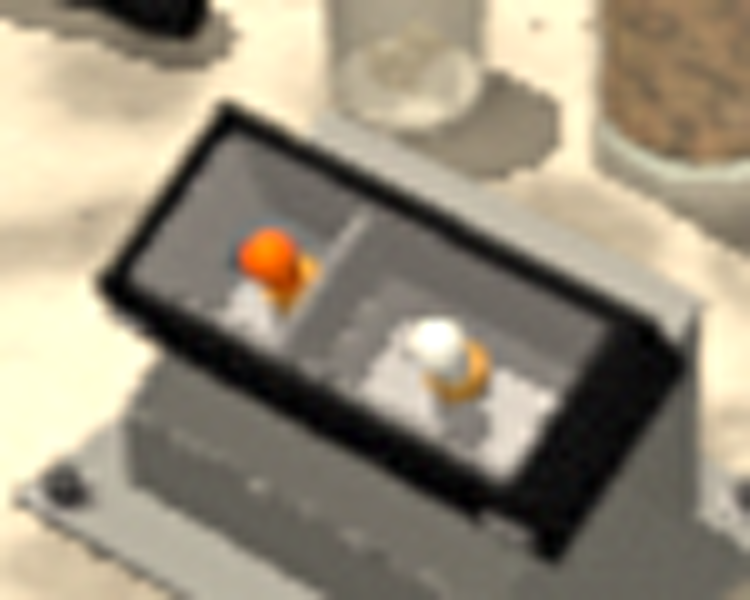

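Emit:
carry_out([
  [0.03, -0.3, 0, 0, 0.6],
  [0.05, -0.65, 0, 0, 0.6],
  [0.05, -0.65, 0.3, 0, 0.6],
  [0.05, -0.65, 0.6, 0, 0.6],
  [0.05, -0.65, 0.85, 0, 0.6],
  [0.05, -0.65, 0.9, 0, 0.6],
  [0.05, -0.65, 0.9, 0, 0.6],
])

```text
clock: 13.8
eef_pos: [0.5313, 0.0462, 0.1644]
tool_rot: [0.997, 0.072, -0.001, -0.0]
ft_force: [-0.7, 0.6, 0.4]
grip_width: 0.0683
```

```bash
python3 snap.py w12;python3 sc.py s12 2>/dev/null
```

```text
13.85 [0.53232484 0.04606242 0.16567165] 8.218297644035598 [ 0.8 -0.3  0.8]
13.95
```

View pics/w12.png

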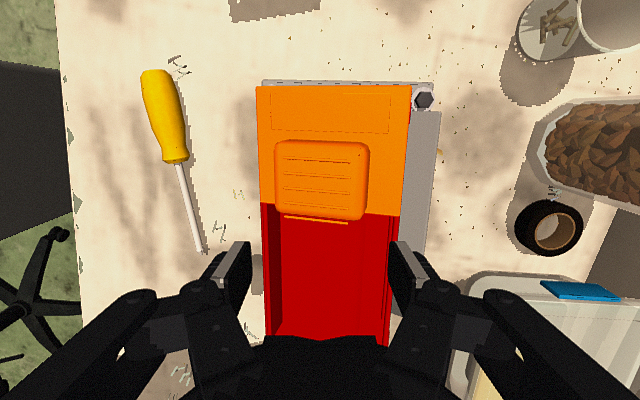

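View pics/s12.png

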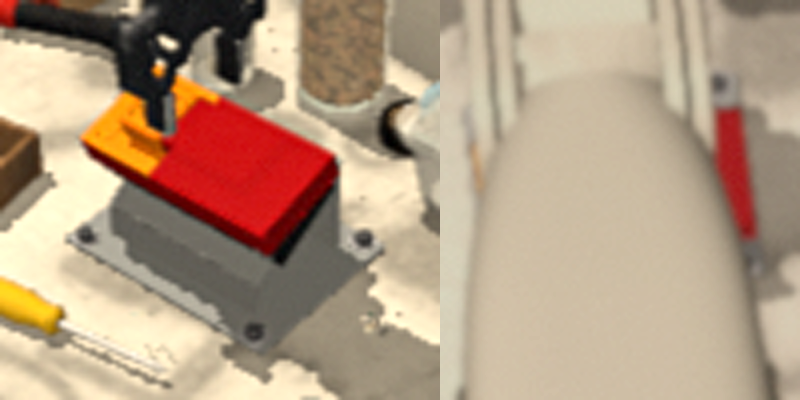

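Emit:
carry_out([
  [0, 0, 0.05, 0, 0.45],
  [0, 0, 0.1, 0, 0.4],
  [0, 0, 0.12, 0, 0.35],
  [0, 0, 0.12, 0, 0.35],
  [0, 0, 0.12, 0, 0.35],
])

```text
clock: 14.45
eef_pos: [0.5322, 0.0455, 0.1533]
tool_rot: [0.997, 0.071, -0.0, -0.0]
ft_force: [0.0, 0.2, 0.1]
grip_width: 0.0577
```

Emit:
carry_out([
  [0, 0, 0.01, 0, 0.35],
  [0, 0, 0.02, 0, 0.35],
  [0, 0, 0.02, 0, 0.35],
])

```text
clock: 14.75
eef_pos: [0.5322, 0.0455, 0.1512]
tool_rot: [0.997, 0.071, -0.0, 0.0]
ft_force: [-0.1, -0.2, 0.4]
grip_width: 0.0572
```

Emit:
carry_out([
  [0, 0, 0.01, 0, 0.35],
  [0, 0, 0.02, 0, 0.35],
  [0, 0, 0.02, 0, 0.35],
])

```text
clock: 15.05
eef_pos: [0.5321, 0.0455, 0.1491]
tool_rot: [0.997, 0.071, -0.0, 0.0]
ft_force: [0.3, 0.7, 0.1]
grip_width: 0.0577
```

Emit:
carry_out([
  [0, 0, 0.01, 0, 0.35],
  [0, 0, 0.02, 0, 0.35],
  [0, 0, 0.02, 0, 0.35],
])

```text
clock: 15.35
eef_pos: [0.5321, 0.0456, 0.1471]
tool_rot: [0.997, 0.071, -0.0, 0.0]
ft_force: [-0.4, 0.6, -0.1]
grip_width: 0.0575
```

Emit:
carry_out([
  [0, 0, 0, 0, 0.2],
  [0, 0, 0, 0, 0.1],
  [0, 0, 0, 0, -0.2],
  [0, 0, 0, 0, -1],
  [0, 0, 0, 0, -1],
])

```text
clock: 15.85
eef_pos: [0.5309, 0.0454, 0.1479]
tool_rot: [0.997, 0.071, -0.001, 0.0]
ft_force: [-5.1, -0.5, 6.7]
grip_width: 0.0484
```

```bash
python3 snap.py w13;python3 sc.py s13 2>/dev/null
```

```text
15.9 [0.53094559 0.04535789 0.14791133] 8.156274040773202 [-4.3  0.2  7.3]
16.0
```

View pics/w13.png

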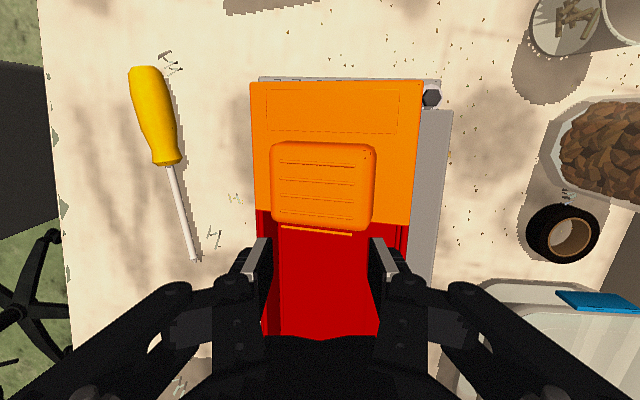

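View pics/s13.png

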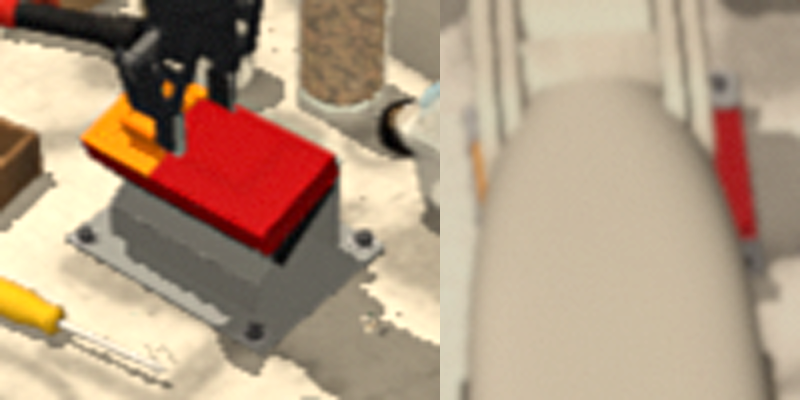

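Emit:
carry_out([
  [0, 0, -0.02, 0, -1],
  [-0.01, 0, -0.04, 0, -1],
  [-0.02, 0, -0.06, 0, -1],
  [-0.02, 0, -0.08, 0, -1],
  [-0.02, 0, -0.08, 0, -1],
])

```text
clock: 16.5
eef_pos: [0.5306, 0.0452, 0.1549]
tool_rot: [0.997, 0.071, -0.0, 0.0]
ft_force: [1.1, -1.0, -3.9]
grip_width: 0.0478
```

```bash
python3 snap.py w14;python3 sc.py s14 2>/dev/null
```

```text
16.55 [0.53056895 0.04520389 0.15515304] 8.176999140573264 [ 0.6  0.1 -3.9]
16.65
```

View pics/w14.png

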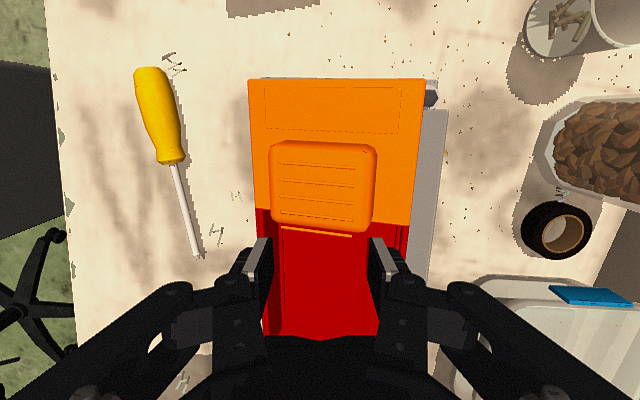

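View pics/s14.png

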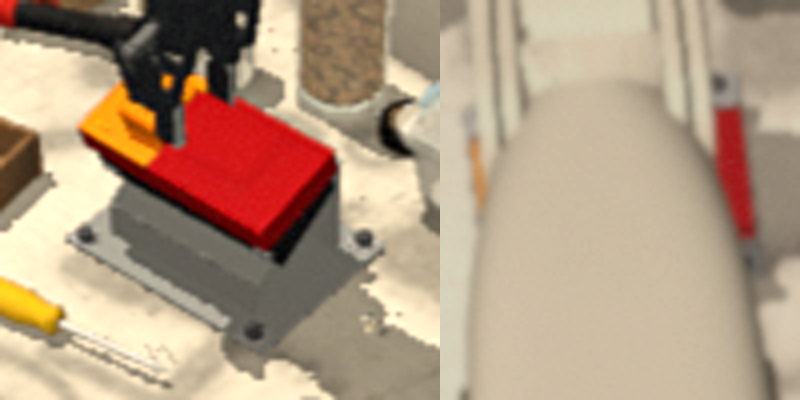

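```bash
cat > tilt.py <<'E'
from h import *
import json,sys
from scipy.optimize import least_squares
def fit(n,ob,yb=None,zfix=None):
    m=json.load(open(n+".json")); M=np.array([[-.043,.0885,.027],[.043,.0885,.027],[.043,yb,.027],[-.043,yb,.027]])
    Rh,th=pose(.5557,.0463,.066,.131,np.pi/6)
    def f(p):
        Rm,t=pose(*p[:4],p[4],p[5]); return np.r_[(proj(m,M@Rm.T+t)-ob).ravel()]
    r=least_squares(f,[.54,.045,.09,.13,.3,0]); Rm,t=pose(*r.x)
    C=np.array([[a*.028,b*.075,.027] for a,b in((1,1),(1,-1),(-1,1),(-1,-1))])
    print(n,r.x.round(4),r.fun.round(1),"in h",(Rh.T@(t-th)).round(4),"cz",((C@Rm.T+t-th)@Rh)[:,2].round(4))
if __name__=="__main__":
    m=json.load(open("w1.json")); Rl,tl=pose(.452,-.2575,0,.186)
    print((ray(m,[[291,191],[363,191]],.027)-tl)@Rl)
    i=cv2.imread("pics/w14.png"); i=cv2.convertScaleAbs(i,alpha=1.3)
    r=lambda a:cv2.resize(a,None,fx=7,fy=7,interpolation=2)
    cv2.imwrite("pics/c2.png",np.vstack([np.hstack([r(i[65:105,230:280]),r(i[65:105,390:440])]),np.hstack([r(i[195:235,230:280]),r(i[195:235,390:440])])]))
E
python3 tilt.py
```

```text
[[-0.04202643  0.01705638  0.027     ]
 [ 0.04424912  0.01747123  0.027     ]]
```

View pics/c2.png

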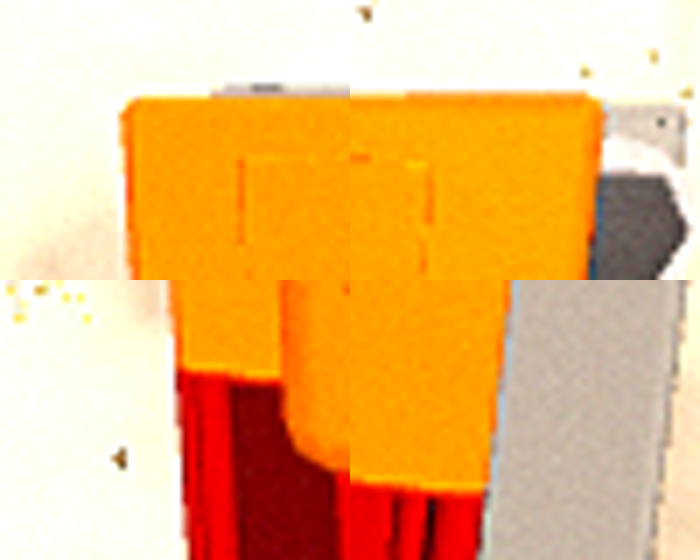

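```bash
python3 -c "
from tilt import *
fit('w14',np.array([[247.7,79.3],[426.1,78.6],[409.7,225.3],[255.7,207.9]]),yb=.0172)"
```

```text
w14 [0.5425 0.0467 0.0887 0.1192 0.2445 0.0661] [ 0.1 -0.8  0.1 -0.2 -1.1  0.   1.   1.2] in h [0.0001 0.0021 0.0262] cz [0.0487 0.0401 0.0641 0.0555]
```

Emit:
carry_out([
  [-0.01, 0, -0.02, 0, -1],
  [-0.02, 0, -0.04, 0, -1],
  [-0.03, 0, -0.06, 0, -1],
  [-0.03, 0, -0.08, 0, -1],
  [-0.03, 0, -0.08, 0, -1],
])

```text
clock: 17.15
eef_pos: [0.5292, 0.0427, 0.1636]
tool_rot: [0.997, 0.071, 0.002, 0.002]
ft_force: [4.7, 1.8, -2.0]
grip_width: 0.0469
```

```bash
python3 snap.py w15;python3 sc.py s15 2>/dev/null
```

```text
17.2 [0.52839493 0.04408068 0.16389296] 8.116561703406308 [ 0.4  0.9 -0.3]
17.3
```

View pics/s15.png

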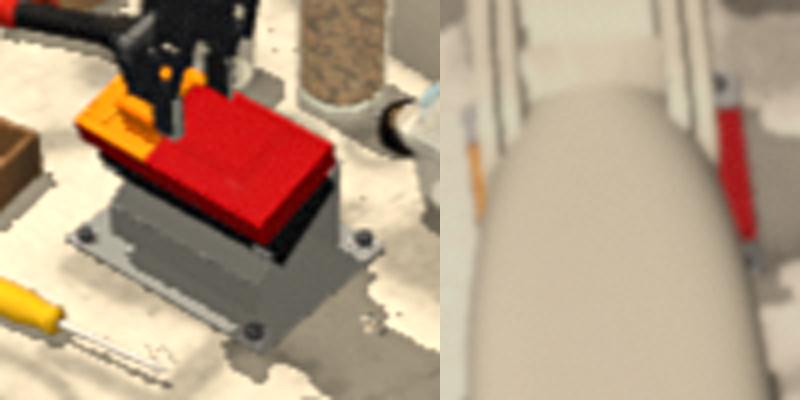

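Run:
```python
from h import *
i=cv2.imread("pics/w15.png"); i=cv2.convertScaleAbs(i,alpha=1.3)
r=lambda a:cv2.resize(a,None,fx=7,fy=7,interpolation=2)
cv2.imwrite("pics/c3.png",np.vstack([np.hstack([r(i[60:100,230:280]),r(i[60:100,390:440])]),np.hstack([r(i[195:235,230:280]),r(i[195:235,390:440])])]))
```

```text
(no output)
```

View pics/c3.png

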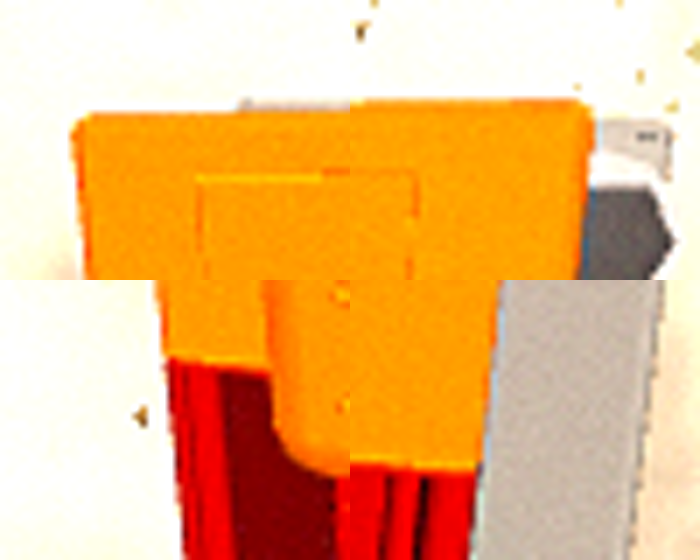

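```bash
python3 -c "
from tilt import *
fit('w15',np.array([[240.7,76.7],[424.6,74.6],[408.1,222.1],[253.9,206.1]]),yb=.0172)"
```

```text
w15 [0.5402 0.0472 0.0962 0.1239 0.2416 0.1298] [-0.  -0.8  0.1 -0.1 -1.   0.   1.1  1.1] in h [0.0019 0.0029 0.0337] cz [0.0607 0.0426 0.0763 0.0582]
```

Emit:
carry_out([
  [-0.01, 0, -0.03, 0, -1],
  [-0.02, 0, -0.06, 0, -1],
  [-0.04, 0, -0.09, 0, -1],
  [-0.06, 0, -0.12, 0, -1],
  [-0.06, 0, -0.15, 0, -1],
  [-0.06, 0, -0.15, 0, -1],
])

```text
clock: 17.9
eef_pos: [0.5216, 0.0441, 0.179]
tool_rot: [0.997, 0.071, 0.001, -0.0]
ft_force: [-0.3, 0.2, -1.4]
grip_width: 0.0467
```

```bash
python3 snap.py w16;python3 sc.py s16 2>/dev/null
```

```text
17.95 [0.52155235 0.0440908  0.17872533] 8.176291294178796 [-0.2  0.4 -0.9]
18.05
```

View pics/s16.png

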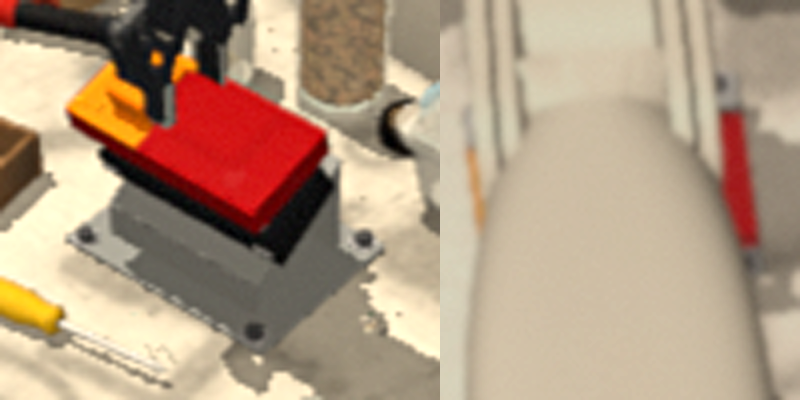

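View pics/w16.png

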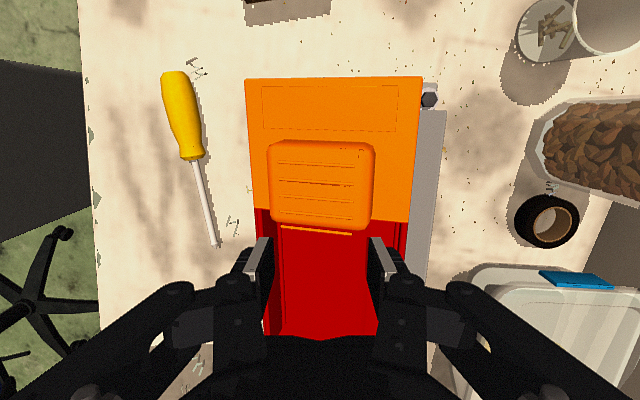

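```bash
cat > crop.py <<'E'
from h import *
import sys
i=cv2.imread(f"pics/{sys.argv[1]}.png"); i=cv2.convertScaleAbs(i,alpha=1.3)
r=lambda a:cv2.resize(a,None,fx=7,fy=7,interpolation=2)
cv2.imwrite(f"pics/{sys.argv[1]}c.png",np.vstack([np.hstack([r(i[60:100,230:280]),r(i[60:100,390:440])]),np.hstack([r(i[195:235,230:280]),r(i[195:235,390:440])])]))
E
python3 crop.py w16
```

```text
(no output)
```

View pics/w16c.png

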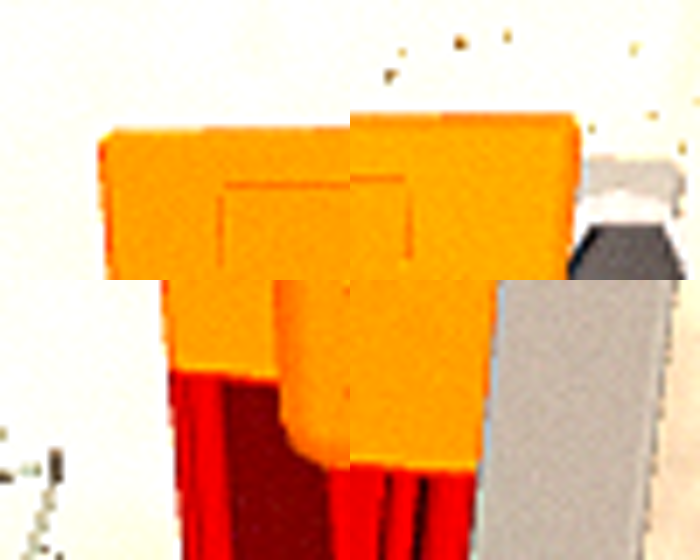

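```bash
python3 -c "
from tilt import *
fit('w16',np.array([[244.4,79],[422.9,76.6],[408.1,222.1],[254.4,207.9]]),yb=.0172)
fit('w4',np.array([[230,78.1],[415.8,80.9],[403.5,219.5],[239.3,219.5]]),yb=.0172)"
```

```text
w16 [0.5326 0.0463 0.1116 0.1299 0.2217 0.0738] [ 0.1 -0.8  0.  -0.2 -1.   0.1  0.9  1.1] in h [0.0029 0.003  0.051 ] cz [0.0736 0.0631 0.0902 0.0798]
w4 [ 0.4532 -0.2569  0.0921  0.181  -0.0228  0.0315] [ 0.4 -0.9 -0.2 -1.5 -2.2  1.5  1.9  1.3] in h [-0.1092 -0.2872  0.0933] cz [0.1056 0.0979 0.1347 0.1269]
```

Emit:
carry_out([
  [0.04, 0.01, 0.03, 0, -1],
  [0.07, 0.01, 0.07, 0, -1],
  [0.07, 0.01, 0.11, 0, -1],
  [0.07, 0.01, 0.15, 0, -1],
  [0.07, 0.01, 0.15, 0, -1],
])

```text
clock: 18.55
eef_pos: [0.5277, 0.0439, 0.1622]
tool_rot: [0.997, 0.071, -0.001, 0.0]
ft_force: [-0.1, -0.3, -0.9]
grip_width: 0.047
```

Emit:
carry_out([
  [0, 0, 0.015, 0, -1],
  [0, 0, 0.03, 0, -1],
  [0, 0, 0.03, 0, -1],
])

```text
clock: 18.85
eef_pos: [0.5285, 0.044, 0.1604]
tool_rot: [0.997, 0.071, 0.0, 0.0]
ft_force: [-0.8, 0.6, -0.6]
grip_width: 0.0467
```

```bash
python3 sc.py s17 2>/dev/null; python3 snap.py w17
```

```text
18.95
19.0 [0.52853919 0.04400402 0.16050741] 8.171764560652173 [ 0.3  0.4 -1.4]
```

View pics/s17.png

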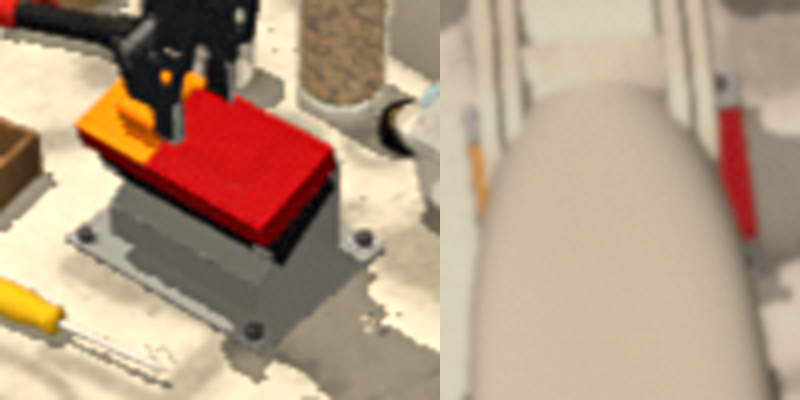

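Emit:
carry_out([
  [-0.01, 0, 0, 0, -1],
  [-0.02, 0, 0, 0, -1],
  [-0.02, 0, 0, 0, -1],
])

```text
clock: 19.3
eef_pos: [0.5264, 0.0437, 0.1605]
tool_rot: [0.997, 0.071, 0.0, 0.0]
ft_force: [0.2, -0.1, -0.4]
grip_width: 0.0468
```

Emit:
carry_out([
  [-0.01, 0, 0, 0, -1],
  [-0.02, 0, 0, 0, -1],
  [-0.02, 0, 0, 0, -1],
])

```text
clock: 19.6
eef_pos: [0.5251, 0.0434, 0.1607]
tool_rot: [0.997, 0.071, 0.001, 0.0]
ft_force: [2.3, -0.1, -0.7]
grip_width: 0.047
```

Emit:
carry_out([
  [0.005, 0, 0.01, 0, -1],
  [0.01, 0, 0.02, 0, -1],
  [0.015, 0, 0.03, 0, -1],
  [0.015, 0, 0.03, 0, -1],
])

```text
clock: 20.0
eef_pos: [0.5268, 0.0437, 0.1578]
tool_rot: [0.997, 0.071, 0.001, -0.0]
ft_force: [2.7, 0.2, 3.0]
grip_width: 0.0471
```

Emit:
carry_out([
  [-0.04, 0, 0, 0, 1],
  [-0.1, 0, -0.02, 0, 1],
  [-0.14, 0, -0.1, 0, 1],
  [-0.1, 0, -0.3, 0, 1],
  [-0.1, 0, -0.6, 0, 1],
  [-0.1, 0.3, -0.95, 0, 1],
  [-0.1, 0.65, -0.95, 0, 1],
  [-0.1, 0.65, -0.95, 0, 1],
])

```text
clock: 20.8
eef_pos: [0.5257, -0.0252, 0.2541]
tool_rot: [0.998, 0.069, 0.001, 0.001]
ft_force: [0.7, 0.0, -0.3]
grip_width: 0.0848
```

```bash
python3 snap.py w18;python3 sc.py s18 2>/dev/null
```

```text
20.85 [ 0.52486117 -0.02363725  0.25304384] 7.985476014292338 [-0.6  0.6 -0.5]
20.95
```

View pics/s18.png

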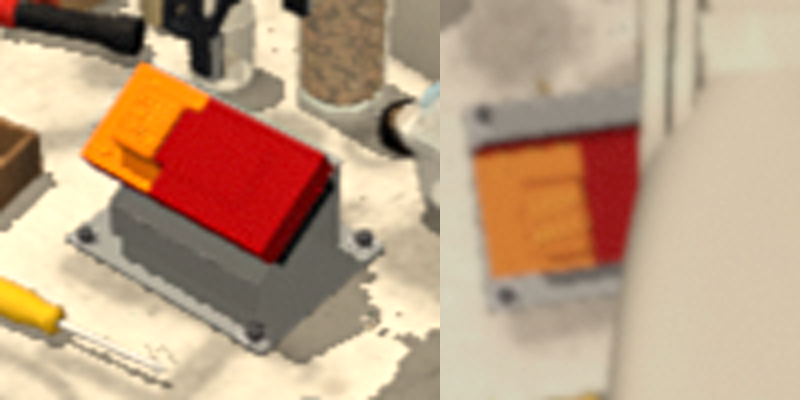

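View pics/w18.png

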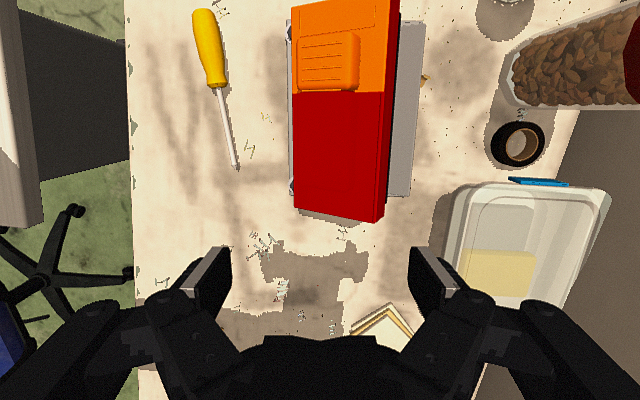

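Run:
```python
from h import *
i=cv2.convertScaleAbs(cv2.imread("pics/w18.png"),alpha=1.4)
r=lambda a:cv2.resize(a,None,fx=7,fy=7,interpolation=2)
cv2.imwrite("pics/w18c.png",np.vstack([np.hstack([r(i[0:40,275:325]),r(i[0:40,360:410])]),np.hstack([r(i[190:230,275:325]),r(i[190:230,350:400])])]))
```

```text
(no output)
```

View pics/w18c.png

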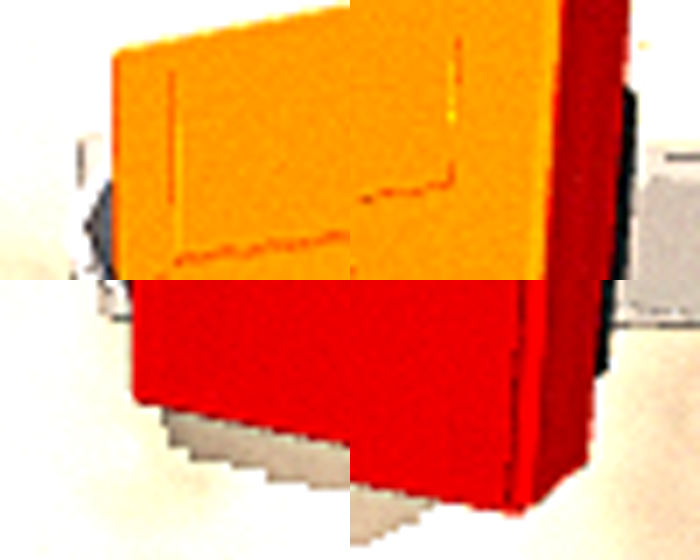

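Run:
```python
from tilt import *
fit('w18',np.array([[291.4,7.1],[390.1,-10.4],[375,223.1],[294.3,206.9]]),yb=-.0885)
```

```text
w18 [0.5433 0.0443 0.0818 0.1222 0.5317 0.0156] [-0.4  0.6  0.5 -0.3 -0.2  0.  -0.  -0.3] in h [-0.003  -0.0004  0.02  ] cz [0.048  0.0464 0.0476 0.0459]
```

Emit:
carry_out([
  [0.15, 0.05, 0, 0, -1],
  [0.32, 0.1, 0, 0, -1],
  [0.32, 0.1, 0.2, 0, -1],
  [0.32, 0.1, 0.4, 0, -1],
  [0.32, 0.1, 0.6, 0, -1],
  [0.32, 0.1, 0.75, 0, -1],
  [0.32, 0.1, 0.84, 0, -1],
  [0.32, 0.1, 0.84, 0, -1],
])

```text
clock: 21.75
eef_pos: [0.5569, -0.0265, 0.1665]
tool_rot: [0.997, 0.072, -0.002, -0.0]
ft_force: [-0.7, -0.2, -0.0]
grip_width: 0.0001
```

```bash
python3 sc.py s19 2>/dev/null; python3 snap.py w19
```

```text
21.85
21.9 [ 0.55878272 -0.02711741  0.16910062] 8.201712696180243 [ 0.5 -0.6  0.6]
```

View pics/s19.png

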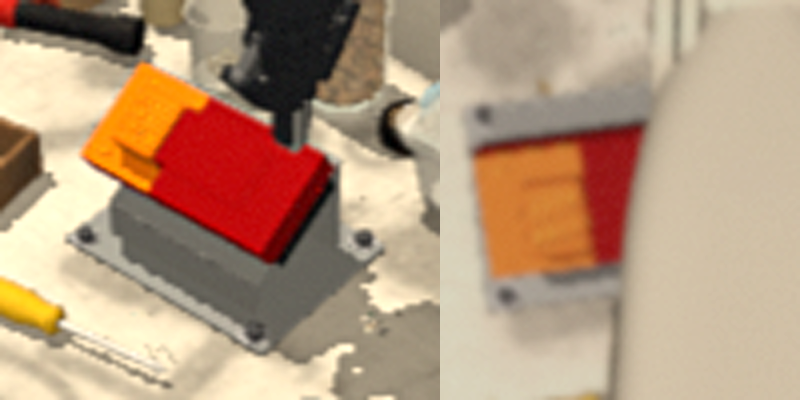

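View pics/w19.png

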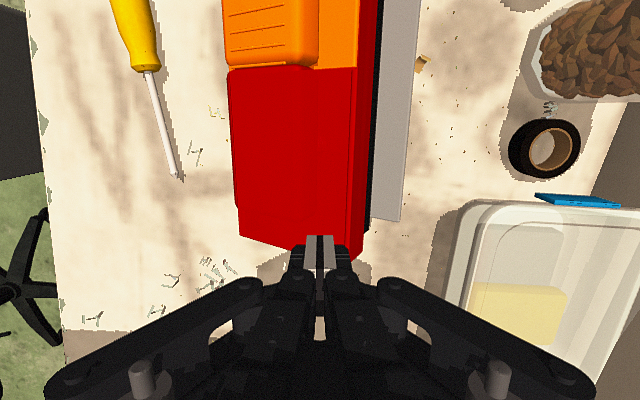

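Emit:
carry_out([
  [-0.02, 0, 0.05, 0, -1],
  [-0.03, 0.01, 0.09, 0, -1],
  [-0.03, 0.01, 0.12, 0, -1],
  [-0.03, 0.01, 0.12, 0, -1],
])

```text
clock: 22.3
eef_pos: [0.5551, -0.029, 0.1558]
tool_rot: [0.997, 0.071, -0.0, -0.0]
ft_force: [0.0, -0.6, 0.7]
grip_width: 0.0001
```

Now press along the housing normal in slow steps.

Emit:
carry_out([
  [0.01, 0, 0.017, 0, -1],
  [0.02, 0, 0.034, 0, -1],
  [0.03, 0, 0.05, 0, -1],
  [0.04, 0, 0.07, 0, -1],
  [0.04, 0, 0.07, 0, -1],
])

```text
clock: 22.8
eef_pos: [0.5601, -0.0284, 0.1503]
tool_rot: [0.997, 0.071, 0.001, 0.0]
ft_force: [-0.9, 0.1, 5.6]
grip_width: 0.0003
```

Emit:
carry_out([
  [0.005, 0, 0.01, 0, -1],
  [0.01, 0, 0.02, 0, -1],
  [0.015, 0, 0.03, 0, -1],
  [0.02, 0, 0.035, 0, -1],
  [0.02, 0, 0.04, 0, -1],
])

```text
clock: 23.3
eef_pos: [0.5616, -0.028, 0.1454]
tool_rot: [0.997, 0.071, 0.0, -0.0]
ft_force: [-0.1, 0.1, -0.5]
grip_width: -0.0
```

Emit:
carry_out([
  [0.005, 0, 0.01, 0, -1],
  [0.01, 0, 0.02, 0, -1],
  [0.015, 0, 0.03, 0, -1],
  [0.02, 0, 0.035, 0, -1],
  [0.02, 0, 0.04, 0, -1],
])

```text
clock: 23.8
eef_pos: [0.5625, -0.0279, 0.1439]
tool_rot: [0.997, 0.071, -0.0, 0.0]
ft_force: [-9.5, -0.4, 20.0]
grip_width: -0.0001
```

Emit:
carry_out([
  [-0.05, 0, -0.1, 0, -1],
  [-0.15, 0, -0.2, 0, -1],
  [-0.4, 0, -0.2, 0, -1],
  [-0.57, 0, -0.1, 0, -1],
  [-0.57, 0, 0.03, 0, -1],
  [-0.57, 0, 0.11, 0, -1],
  [-0.57, 0, 0.11, 0, -1],
])

```text
clock: 24.5
eef_pos: [0.506, -0.0358, 0.1292]
tool_rot: [0.997, 0.071, -0.001, -0.0]
ft_force: [0.3, -0.4, 0.0]
grip_width: -0.0002
```

```bash
python3 sc.py s20 2>/dev/null; python3 snap.py w20
```

```text
24.6
24.65 [ 0.5075572  -0.03583428  0.130612  ] 8.177566195964708 [-0.2  0.4  0.6]
```

View pics/s20.png

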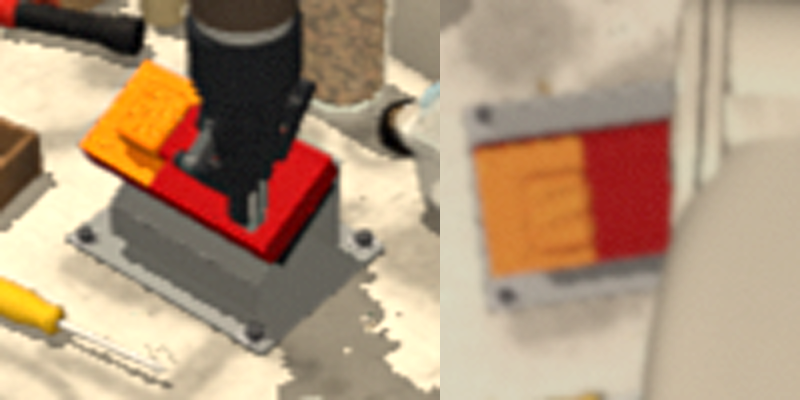

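View pics/w20.png

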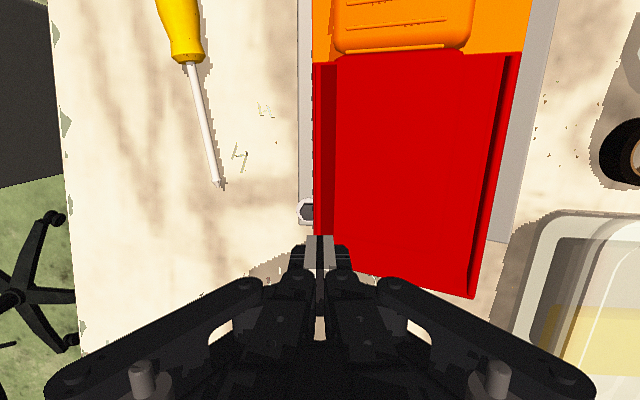

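Emit:
carry_out([
  [0.04, 0, 0.017, 0, -1],
  [0.05, 0, 0.034, 0, -1],
  [0.06, 0, 0.05, 0, -1],
  [0.07, 0, 0.06, 0, -1],
  [0.07, 0, 0.07, 0, -1],
  [0.08, 0, 0.08, 0, -1],
])

```text
clock: 25.25
eef_pos: [0.5146, -0.0348, 0.1222]
tool_rot: [0.997, 0.071, -0.0, 0.0]
ft_force: [-3.0, -0.4, 2.1]
grip_width: -0.0001
```

Emit:
carry_out([
  [0.005, 0, 0.01, 0, -1],
  [0.01, 0, 0.02, 0, -1],
  [0.015, 0, 0.03, 0, -1],
  [0.02, 0, 0.035, 0, -1],
  [0.02, 0, 0.04, 0, -1],
])

```text
clock: 25.75
eef_pos: [0.517, -0.0344, 0.1184]
tool_rot: [0.997, 0.071, 0.0, -0.0]
ft_force: [-2.0, 0.2, 3.9]
grip_width: -0.0002
```

Emit:
carry_out([
  [0.005, 0, 0.01, 0, -1],
  [0.01, 0, 0.02, 0, -1],
  [0.015, 0, 0.03, 0, -1],
  [0.02, 0, 0.035, 0, -1],
  [0.02, 0, 0.04, 0, -1],
])

```text
clock: 26.25
eef_pos: [0.5176, -0.0344, 0.1176]
tool_rot: [0.997, 0.071, -0.0, 0.0]
ft_force: [-13.7, -0.4, 28.7]
grip_width: -0.0001
```

Emit:
carry_out([
  [0.005, 0, 0.01, 0, -1],
  [0.005, 0, 0.02, 0, -1],
  [0.01, 0, 0.02, 0, -1],
])

```text
clock: 26.55
eef_pos: [0.5179, -0.0343, 0.1174]
tool_rot: [0.997, 0.071, -0.0, 0.0]
ft_force: [-20.6, -0.1, 39.7]
grip_width: 0.0002
```

Emit:
carry_out([
  [-0.15, 0, -0.3, 0, -1],
  [-0.15, 0, -0.6, 0, -1],
  [-0.15, -0.4, -0.6, 0, -1],
  [-0.15, -0.8, -0.6, 0, -1],
  [-0.15, -1, -0.6, 0, -1],
  [-0.15, -1, -0.6, 0, -1],
])

```text
clock: 27.15
eef_pos: [0.4909, 0.0652, 0.1724]
tool_rot: [0.997, 0.073, 0.0, -0.0]
ft_force: [0.7, 0.0, -0.3]
grip_width: -0.0001
```

```bash
python3 -c "
from h import *
print(bot.get_obs()['eef_pos'],rel([.492,.1136,.13]))"
```

```text
[0.49088609 0.06519077 0.17235708] [ 0.00813598 -0.04769926  0.04239579]
```

Emit:
carry_out([
  [0.04, -0.25, 0, 0, -1],
  [0.08, -0.48, 0, 0, -1],
  [0.08, -0.48, 0.2, 0, -1],
  [0.08, -0.48, 0.35, 0, -1],
  [0.08, -0.48, 0.42, 0, -1],
  [0.08, -0.48, 0.42, 0, -1],
])

```text
clock: 27.75
eef_pos: [0.4914, 0.1107, 0.1292]
tool_rot: [0.997, 0.071, -0.001, 0.0]
ft_force: [-1.1, 0.1, -0.2]
grip_width: -0.0001
```

```bash
python3 sc.py s21 2>/dev/null; python3 snap.py w21
```

```text
27.85
27.9 [0.49265529 0.11120096 0.1309794 ] 8.1315168172007 [-0.3 -0.4 -0.5]
```

View pics/s21.png

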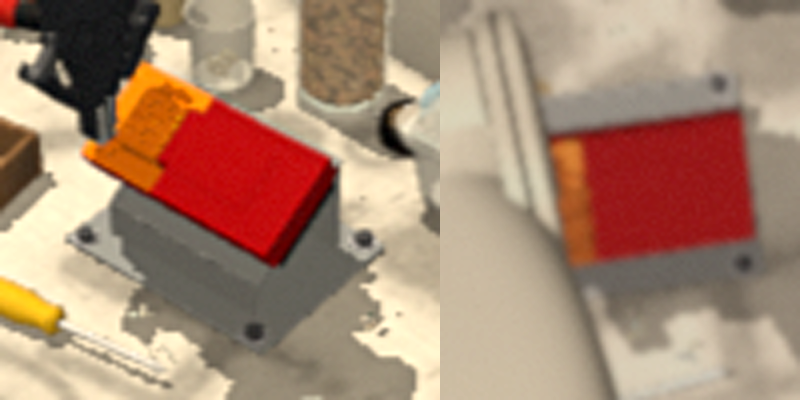

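View pics/w21.png

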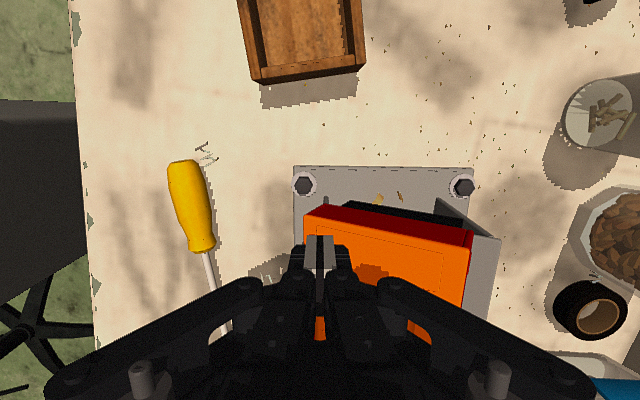

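Emit:
carry_out([
  [0.03, -0.02, 0.017, 0, -1],
  [0.04, -0.04, 0.034, 0, -1],
  [0.05, -0.04, 0.05, 0, -1],
  [0.06, -0.04, 0.06, 0, -1],
  [0.06, -0.04, 0.07, 0, -1],
  [0.07, -0.04, 0.08, 0, -1],
])

```text
clock: 28.5
eef_pos: [0.4973, 0.1167, 0.1236]
tool_rot: [0.997, 0.071, -0.001, -0.0]
ft_force: [-8.1, -0.6, 14.8]
grip_width: -0.0003
```

Emit:
carry_out([
  [0.005, 0, 0.01, 0, -1],
  [0.01, 0, 0.02, 0, -1],
  [0.015, 0, 0.03, 0, -1],
  [0.02, 0, 0.035, 0, -1],
  [0.02, 0, 0.04, 0, -1],
])

```text
clock: 29.0
eef_pos: [0.5002, 0.1168, 0.1194]
tool_rot: [0.997, 0.071, 0.0, -0.0]
ft_force: [-3.9, -1.0, 12.5]
grip_width: 0.0
```

Emit:
carry_out([
  [0.005, 0, 0.01, 0, -1],
  [0.01, 0, 0.02, 0, -1],
  [0.015, 0, 0.03, 0, -1],
  [0.02, 0, 0.035, 0, -1],
  [0.02, 0, 0.04, 0, -1],
])

```text
clock: 29.5
eef_pos: [0.5008, 0.1169, 0.1188]
tool_rot: [0.997, 0.071, -0.0, -0.0]
ft_force: [-16.6, -3.0, 37.1]
grip_width: -0.0
```

Emit:
carry_out([
  [-0.1, 0, -0.2, 0, -1],
  [-0.1, 0, -0.5, 0, -1],
  [0.1, 0, -0.6, 0, -1],
  [0.3, 0, -0.6, 0, -1],
  [0.3, 0, -0.55, 0, -1],
])

```text
clock: 30.0
eef_pos: [0.535, 0.1217, 0.1701]
tool_rot: [0.997, 0.071, 0.002, -0.0]
ft_force: [-0.1, -0.1, -1.1]
grip_width: -0.0001
```

```bash
python3 -c "
from h import *
print(bot.get_obs()['eef_pos'],rel([.5008+.0481-.005,.1169+.0063-.001,.1188+.028+.0125]))"
```

```text
[0.53500852 0.12173045 0.17014114] [0.00881564 0.00079812 0.01088378]
```

Emit:
carry_out([
  [0.05, 0, 0.05, 0, -1],
  [0.08, 0.01, 0.1, 0, -1],
  [0.09, 0.01, 0.13, 0, -1],
  [0.1, 0.01, 0.15, 0, -1],
  [0.11, 0.01, 0.17, 0, -1],
  [0.12, 0.01, 0.19, 0, -1],
])

```text
clock: 30.6
eef_pos: [0.544, 0.122, 0.1503]
tool_rot: [0.997, 0.071, 0.0, -0.0]
ft_force: [0.5, 0.6, -0.6]
grip_width: -0.0001
```

Emit:
carry_out([
  [0.005, 0, 0.01, 0, -1],
  [0.01, 0, 0.02, 0, -1],
  [0.015, 0, 0.03, 0, -1],
  [0.02, 0, 0.035, 0, -1],
  [0.02, 0, 0.04, 0, -1],
])

```text
clock: 31.1
eef_pos: [0.546, 0.1223, 0.1466]
tool_rot: [0.997, 0.071, 0.0, -0.0]
ft_force: [-1.8, -0.0, 3.3]
grip_width: -0.0001
```

Emit:
carry_out([
  [0.005, 0, 0.01, 0, -1],
  [0.01, 0, 0.02, 0, -1],
  [0.015, 0, 0.03, 0, -1],
  [0.02, 0, 0.035, 0, -1],
  [0.02, 0, 0.04, 0, -1],
])

```text
clock: 31.6
eef_pos: [0.5467, 0.1224, 0.1458]
tool_rot: [0.997, 0.071, -0.0, -0.0]
ft_force: [-12.5, -1.9, 23.7]
grip_width: -0.0001
```

Emit:
carry_out([
  [0.005, 0, 0.01, 0, -1],
  [0.01, 0, 0.02, 0, -1],
  [0.015, 0, 0.03, 0, -1],
  [0.02, 0, 0.035, 0, -1],
])

```text
clock: 32.0
eef_pos: [0.5471, 0.1225, 0.1454]
tool_rot: [0.997, 0.071, -0.001, -0.0]
ft_force: [-22.1, -4.1, 42.1]
grip_width: -0.0001
```

Emit:
carry_out([
  [-0.1, 0, -0.2, 0, -1],
  [-0.1, 0, -0.5, 0, -1],
  [-0.1, 0, -0.9, 0, -1],
  [-0.3, 0, -1, 0, -1],
  [-0.3, 0, -1, 0, -1],
])

```text
clock: 32.5
eef_pos: [0.5201, 0.1187, 0.2416]
tool_rot: [0.997, 0.071, 0.002, -0.0]
ft_force: [0.7, 0.1, 0.2]
grip_width: 0.0
```

Emit:
carry_out([
  [0, 0.4, 0, 0, -1],
  [0, 0.8, -0.1, 0, -1],
  [0, 1, -0.13, 0, -1],
])

```text
clock: 32.8
eef_pos: [0.5349, 0.0173, 0.2513]
tool_rot: [0.998, 0.07, -0.0, 0.0]
ft_force: [0.2, 1.0, 0.3]
grip_width: -0.0003
```

Emit:
carry_out([
  [0, 0.3, 0, 0, -1],
  [0, 0.5, 0, 0, -1],
  [0, 0.5, 0, 0, -1],
  [0, 0.5, 0, 0, -1],
])

```text
clock: 33.2
eef_pos: [0.5414, -0.0301, 0.2506]
tool_rot: [0.997, 0.071, -0.001, -0.0]
ft_force: [-0.3, -0.3, -0.2]
grip_width: 0.0002
```

```bash
python3 snap.py w22;python3 sc.py s22 2>/dev/null
python3 - <<'E'
from h import *
i=cv2.convertScaleAbs(cv2.imread("pics/w22.png"),alpha=1.4)
cv2.imwrite("pics/w22a.png",cv2.resize(i[0:240,260:420],None,fx=2.5,fy=2.5,interpolation=2))
E
```

```text
33.25 [ 0.54132616 -0.02951129  0.2508417 ] 8.171621047664695 [-0.3  0.5 -0.2]
33.35
```

View pics/s22.png

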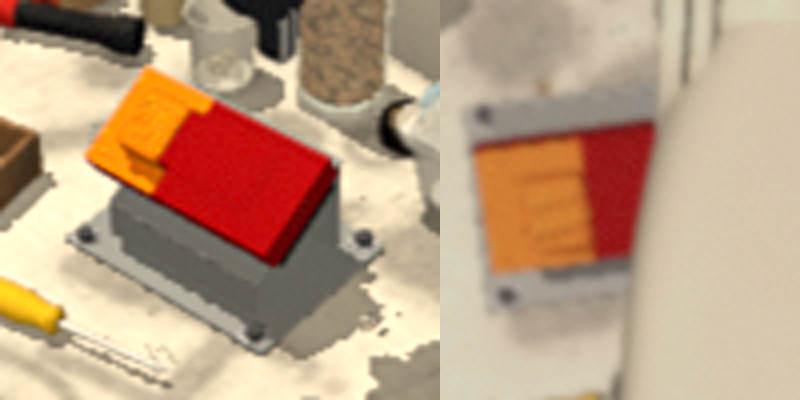

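View pics/w22a.png

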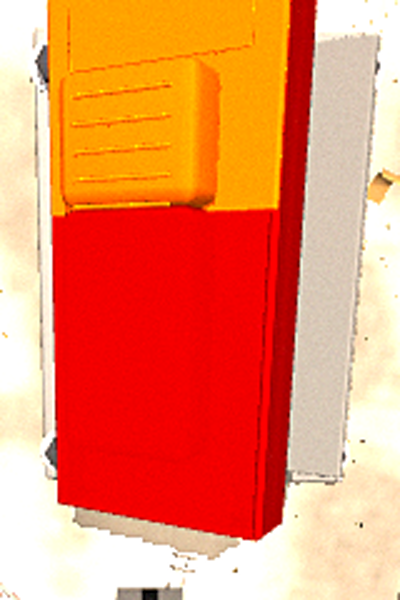

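Emit:
carry_out([
  [0, -0.15, -0.2, 0, -1],
  [0, -0.15, -0.4, 0, -1],
  [0, -0.15, -0.4, 0, -1],
  [0, -0.15, -0.4, 0, -1],
])

```text
clock: 33.75
eef_pos: [0.5396, -0.0143, 0.2918]
tool_rot: [0.997, 0.072, 0.0, 0.0]
ft_force: [-0.4, 0.4, -1.3]
grip_width: -0.0002
```

```bash
python3 snap.py w23
python3 - <<'E'
from h import *
i=cv2.convertScaleAbs(cv2.imread("pics/w23.png"),alpha=1.4)
cv2.imwrite("pics/w23a.png",cv2.resize(i[0:240,240:440],None,fx=2.5,fy=2.5,interpolation=2))
E
```

```text
33.8 [ 0.53912598 -0.01447967  0.29108732] 8.225845317642838 [-0.2 -0.2 -0.2]
```

View pics/w23a.png

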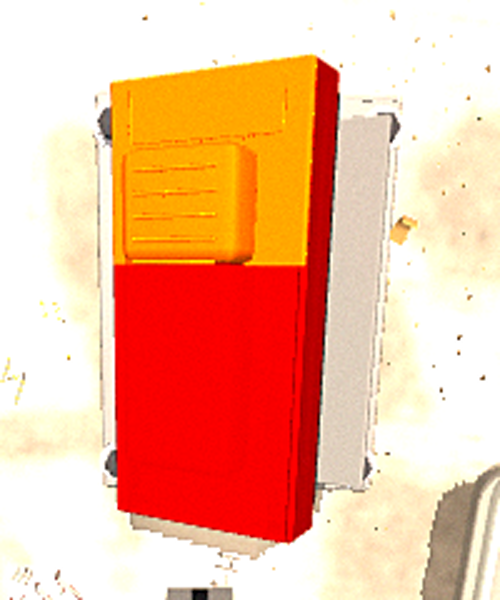

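Run:
```python
from h import *
i=cv2.convertScaleAbs(cv2.imread("pics/w23.png"),alpha=1.4)
r=lambda a:cv2.resize(a,None,fx=7,fy=7,interpolation=2)
cv2.imwrite("pics/w23c.png",np.vstack([np.hstack([r(i[15:55,270:320]),r(i[10:50,340:390])]),np.hstack([r(i[190:230,270:320]),r(i[190:230,340:390])])]))
```

```text
(no output)
```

View pics/w23c.png

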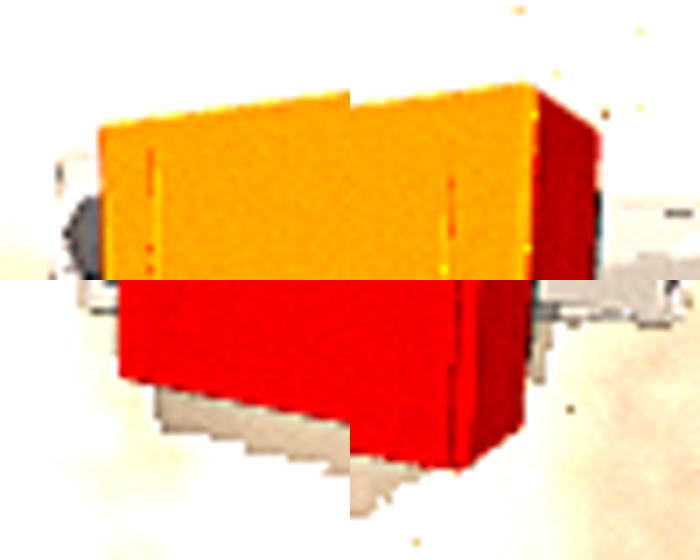

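Run:
```python
from tilt import *
fit('w23',np.array([[284.3,33.1],[366.9,21.9],[356.1,217.1],[287.1,203.9]]),yb=-.0885)
```

```text
w23 [ 0.5468  0.0442  0.0776  0.1292  0.5114 -0.0013] [ 0.2 -0.2 -0.2  0.1  0.2  0.1 -0.1 -0.1] in h [-0.0021 -0.0009  0.0146] cz [0.0411 0.0414 0.0418 0.0421]
```

```bash
python3 -c "
from h import *
print(bot.get_obs()['ft_force'],bot.get_obs()['clock']);print(order.job_done())"
```

```text
[-0.22158097 -0.16396376 -0.20128337] 33.8
the job is handed in; nothing more can be done
None
```

I laid the lens on the housing with the amber end over the orange bulb, pressed all four corners home and handed the job in at 33.8 s. No verdict came back.

- **Laying on:** The first try went wrong. The upper skirt slipped past the clips and the lens stuck about 15° too flat. I gripped it again, pulled it free and laid it on a second time, now parallel to the housing within about 0.02 rad, with all four corners proud.
- **Pressing:** I pressed upper right, lower right, lower left and upper left, one after another. Each corner ended on a hard stop at 20 to 42 N. On the last corner (upper left) I saw no clear force drop as it snapped, but it stopped at the expected height.
- **Last check:** The final wrist picture put the four corners at 41 to 42 mm, level within 1 mm. That is about 2 to 3 mm below the nominal 44 mm; I put this down to the camera reading a few millimetres low, as it did in my other checks.
- **Centring:** The same picture gave x = -2 mm and y = -1 mm, within the allowed 4 mm.
- **Other things on the bench:** The arm kept well clear of them, but I only saw them in passing in the later pictures and did not measure them.

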